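# Turn sensor cells out of their rack onto the pick tray

## Task

Lay the loose aluminium cover plate flat over the pockets of the white rack as it leans on the dark stand, then hold cover and rack together, turn both upside down and rest them, cover underneath, on the sloping bed of the grey walled tray with the cells still shut in. Lift the rack away so that all four cells stay in the tray, face down on the cover, and put the empty rack back on the stand, leaning flat on its bed, either way round. Do not touch the cells with the fingers or let any fall, and leave the other things on the bench where they are.

Things in the scene. Friction and masses are not known exactly. Their poses are not given: they have to be found in the camera images.
- cover_center (a point): Centre of the plain flat aluminium cover plate, 95 x 68 x 8 mm, about 100 g, both faces alike. Its x axis runs along the 95 mm length, y along the width, z through the thickness. At the start it stands upright (x down, y level) in the slot of a black holder, top edge 103 mm above the table; its upper part and side edges are free to grasp from above.
- cover: The same cover plate, same axes; this origin is the middle of one face, 4 mm from its centre.
- holder: Fixed low black block, 98 x 50 mm and 28 mm high, with a slot 11 mm wide across it (along its y axis) whose floor is 8 mm above the table; the cover stands loose in it. Origin on the table under its middle.
- rack_center (a point): Centre of the white plastic rack, a block 95 (x) x 62 (y) x 30 mm (z), about 200 g, leaning on the stand. z points out of the open pocket face, which lies 15 mm from the centre. x points down the slope to the lower end, which stands on the ledge; the solid back lies on the stand's bed. With the cover laid on it the two are 38 mm thick.
- rack: The same rack, same axes; this origin is the middle of its solid back. Four round pockets, 22 mm wide and 22 mm deep, lie at x = 2.5 and 29.5 mm, y = -14.5 and 14.5 mm; the cells in them end 2 mm below the face. The upper 38 mm of the block are solid.
- stand: Fixed dark steel stand, 90 mm wide on a base plate 130 x 90 mm, that carries the rack on a bed sloping at 45 degrees, high on the robot's left and low on its right. Origin on the table under its middle. It stands left or right of the holder, the tray on the other side.
- stand_bed: Stand's bed. Origin: inner corner of bed and ledge, mid width, 45 mm above the table. x points down the slope (45 degrees, roughly to the robot's right), y level, z square out of the bed (up and to the right). Bed face z = 0, from x = -42 mm to 0, 90 mm wide, no side walls. The ledge at x = 0 stands 48 mm out along z. Above the bed's high edge 53 mm of the rack overhang, free for fingers on both faces.
- tray: Fixed grey painted pick tray on a base plate 130 x 112 mm, with a bed sloping at 45 degrees as on the stand, low side walls and a ledge along the low edge that stops sliding cells. Origin on the table under its middle.
- tray_bed: Tray's bed. Origin: inner corner of bed and ledge, mid width, 45 mm above the table; axes as for the stand's bed (x down the slope, z out of the bed). Bed face z = 0, from x = -42 mm to 0; the ledge at x = 0 stands 45 mm out along z; side walls 30 mm high, x = -40 to 4 mm, leave 106 mm between them. Above the high edge a 95 mm part overhangs by 53 mm, free for fingers on both faces.
- cell0_center (a point): One of four identical plain steel sensor cells, smooth cylinders 20 mm in diameter and 20 mm tall, in the rack's pockets; this point is its centre. Its z axis points from the pin end to the face with a white disc: at the start out of the pocket. 
- cell0: The same cell; this origin is the middle of its pin end, 10 mm from the centre.
- cell1_center (a point): One of four identical plain steel sensor cells, smooth cylinders 20 mm in diameter and 20 mm tall, in the rack's pockets; this point is its centre. Its z axis points from the pin end to the face with a white disc: at the start out of the pocket. 
- cell1: The same cell; this origin is the middle of its pin end, 10 mm from the centre.
- cell2_center (a point): One of four identical plain steel sensor cells, smooth cylinders 20 mm in diameter and 20 mm tall, in the rack's pockets; this point is its centre. Its z axis points from the pin end to the face with a white disc: at the start out of the pocket. 
- cell2: The same cell; this origin is the middle of its pin end, 10 mm from the centre.
- cell3_center (a point): One of four identical plain steel sensor cells, smooth cylinders 20 mm in diameter and 20 mm tall, in the rack's pockets; this point is its centre. Its z axis points from the pin end to the face with a white disc: at the start out of the pocket. 
- cell3: The same cell; this origin is the middle of its pin end, 10 mm from the centre.
- meter: Yellow multimeter, 150 x 75 x 34 mm, lying flat; a bystander to leave alone. Origin at its underside or middle.
- jar: Small closed jar, 44 mm wide, 55 mm tall; a bystander to leave alone. Origin at its underside or middle.
- driver: Screwdriver, 160 mm long, lying; a bystander to leave alone. Origin at its underside or middle.
- adapter: Grey plug adapter, 55 x 32 x 16 mm; a bystander to leave alone. Origin at its underside or middle.
- mug: White mug, 80 mm wide, 90 mm tall; a bystander to leave alone. Origin at its underside or middle.
- pen: Blue pen, 140 mm long, 10 mm thick, lying; a bystander to leave alone. Origin at its underside or middle.
Mind the look-alikes: they are no part of the job. There is more than one size of the cover; the job needs the middle-sized.

How it is judged:
On the way, in this order (a step that is already met when the one before it is completed fails the run):
1. the cover lies flat against the pocket face of the rack, covering the pockets (x of cover_center in the frame of rack between -0.015 and 0.015 m and y of cover_center in the frame of rack between -0.014 and 0.014 m and z of cover_center in the frame of rack between 0.028 and 0.04 m and angle between the z axis of cover and the z axis of rack, either way round below 0.12 rad), for 0.2 s.
2. rack and cover lie upside down on the tray's bed, the cover underneath and still flat against the rack, all four cells still in their pockets (all of step 1 and angle between rack's own z axis and vertical above 2 rad and x of rack_center in the frame of tray_bed between -0.09 and -0.025 m and y of rack_center in the frame of tray_bed between -0.035 and 0.035 m and z of rack_center in the frame of tray_bed between 0.01 and 0.04 m and z of cell0_center in the frame of rack between 0.008 and 0.028 m and distance between each of cell0_center, cell1_center, cell2_center, cell3_center and rack_center below 0.046 m and z of cell1_center in the frame of rack between 0.008 and 0.028 m and z of cell2_center in the frame of rack between 0.008 and 0.028 m and z of cell3_center in the frame of rack between 0.008 and 0.028 m and x of cover_center in the frame of tray_bed between -0.068 and -0.03 m and y of cover_center in the frame of tray_bed between -0.03 and 0.03 m and z of cover_center in the frame of tray_bed between -0.002 and 0.012 m and angle between the z axis of cover and the z axis of tray_bed, either way round below 0.15 rad), for 0.2 s.
3. the rack is lifted clear and all four cells stay in the tray (distance between rack_center and tray_bed above 0.13 m and x of cell0_center in the frame of tray_bed between -0.075 and 0.002 m and y of cell0_center in the frame of tray_bed between -0.055 and 0.055 m and z of cell0_center in the frame of tray_bed between 0.008 and 0.032 m and angle between each of cell0_center, cell1_center, cell2_center, cell3_center's own z axis and vertical above 1.9 rad and x of cell1_center in the frame of tray_bed between -0.075 and 0.002 m and y of cell1_center in the frame of tray_bed between -0.055 and 0.055 m and z of cell1_center in the frame of tray_bed between 0.008 and 0.032 m and x of cell2_center in the frame of tray_bed between -0.075 and 0.002 m and y of cell2_center in the frame of tray_bed between -0.055 and 0.055 m and z of cell2_center in the frame of tray_bed between 0.008 and 0.032 m and x of cell3_center in the frame of tray_bed between -0.075 and 0.002 m and y of cell3_center in the frame of tray_bed between -0.055 and 0.055 m and z of cell3_center in the frame of tray_bed between 0.008 and 0.032 m), for 0.2 s.
At the end, for the whole second after the job is handed in: All at rest: four cells in the tray, face down on the cover (within 26 degrees); cover flat on the tray bed and empty rack flat on the stand bed, either way round (each within 0.15 rad, centre 30 to 68 mm up from the ledge and within 30 mm of mid width) (x of cell0_center in the frame of tray_bed between -0.075 and 0.002 m and y of cell0_center in the frame of tray_bed between -0.055 and 0.055 m and z of cell0_center in the frame of tray_bed between 0.008 and 0.032 m and angle between each of cell0_center, cell1_center, cell2_center, cell3_center's own z axis and vertical above 1.9 rad and x of cell1_center in the frame of tray_bed between -0.075 and 0.002 m and y of cell1_center in the frame of tray_bed between -0.055 and 0.055 m and z of cell1_center in the frame of tray_bed between 0.008 and 0.032 m and x of cell2_center in the frame of tray_bed between -0.075 and 0.002 m and y of cell2_center in the frame of tray_bed between -0.055 and 0.055 m and z of cell2_center in the frame of tray_bed between 0.008 and 0.032 m and x of cell3_center in the frame of tray_bed between -0.075 and 0.002 m and y of cell3_center in the frame of tray_bed between -0.055 and 0.055 m and z of cell3_center in the frame of tray_bed between 0.008 and 0.032 m and x of cover_center in the frame of tray_bed between -0.068 and -0.03 m and y of cover_center in the frame of tray_bed between -0.03 and 0.03 m and z of cover_center in the frame of tray_bed between -0.002 and 0.012 m and angle between the z axis of cover and the z axis of tray_bed, either way round below 0.15 rad and x of rack_center in the frame of stand_bed between -0.068 and -0.03 m and y of rack_center in the frame of stand_bed between -0.03 and 0.03 m and z of rack_center in the frame of stand_bed between 0.008 and 0.022 m and angle between the z axis of rack and the z axis of stand_bed, either way round below 0.15 rad and linear speed of each of rack, cover, cell0, cell1, cell2, cell3 below 0.02 m/s); the robot touches nothing.
It fails at once if the fingers touch a cell (contact force between the fingers and cell0 above 1 N or contact force between the fingers and cell1 above 1 N or contact force between the fingers and cell2 above 1 N or contact force between the fingers and cell3 above 1 N).
It fails at once if a cell falls off (height (world z) of any of cell0_center, cell1_center, cell2_center, cell3_center below 0.035 m).
It fails at once if another thing on the bench is moved by more than 30 mm (distance of any of meter, jar, driver, adapter, mug, pen from where it was at the start of the episode above 0.03 m).
It also fails if it takes over 72 s, if anything falls off the work surface, if the arm or the gripper's body presses on something with over 40 N, if the wrist force passes 120 N, or if a joint passes its speed limit or range.

## Robot

A 7-joint arm with a two-finger parallel gripper is mounted at the origin on the work surface. World frame = base frame: x ahead of the robot, y to its left, z up, the work surface at z = 0. Lengths are in m, angles in rad, forces in N, time in s.
With the tool pointing down it reaches from about 0.4 to 0.85 m from the base axis. Payload 10.4 kg.
Tool frame: the origin (TCP) lies midway between the tips of the shut fingers; the grasp point (between the pads) lies 19 mm behind it; z points along the fingers, y is the direction in which the jaws open and shut (so a half turn about z gives the same grasp; the last joint's range is limited). The gripper opens to 85 mm and grips with 20 to 120 N. Pads are 22 mm wide; open, the fingers measure 114 mm over their backs; the gripper's body (76 mm by 85 mm) begins 54 mm behind the grasp point. The pads swing forward as they close: fully open they stand 13 mm farther back than shut.
Start: joints at [-1.165, 0.332, -0.065, 1.46, 0.022, 1.35, -0.088], TCP at [0.26, 0.568, 0.231] pointing down, gripper open.
Joint ranges: [-2.6, 2.6], [-0.5, 2.12], [-1.47, 1.34], [0.16, 2.42], [-1.27, 4.41], [0.06, 2.06], [-2.6, 2.6]. Speed limits (rad/s): [2.22, 2.22, 2.79, 2.79, 3.14, 3.14, 3.14].

## Interface

Orientations are given as a unit quaternion [x, y, z, w].
In Python, from workcell import get_obs, camera, calibration, hand_in gives the robot as it stands.
- The arm moves only by the shell command python3 -m handwheel 'ROWS' [FORCE]. ROWS is JSON, a list of rows, each an object with "jaw": the finger opening in mm, from 0 to 85.4; "delta_pos": the shift along the tool's x, y, z scaled (see below), a list of three; "turn": the turn about the tool's z scaled (see below). In form: [{"jaw": jaw, "delta_pos": [tx, ty, tz], "turn": turn}, ...]. A call has 1 to 10 rows; each row is the pose to reach, as a shift and turn from the pose commanded when the call began, along the tool's axes at that moment, turning the shorter way round; what a row does not reach only later rows make up. The controller multiplies each number of a shift by 1 m and each number of a turn by pi rad. A row lasts 1/12 s, in which the tool goes at most 41.7 mm and 7.16 degrees, less where a joint would pass 70% of its speed; a pose out of reach is approached as far as the arm can. A call with a number of a shift or a turn outside -1 to 1 is refused whole. A call with a gripper value outside its range is refused whole. The fingers move at their own pace and stop on an object; FORCE is the grip in N (left out, the last holds). Time passes only in rows, so rows that repeat a pose let the fingers close. It gives the time, the measured TCP pose, the force and the opening at its end, in the units of the state.
- get_obs(): the state, without advancing time (a new reading comes with each control period).
- camera(name): name is "side" or "top"; returns the picture (420x560x3 uint8, red, green, blue); there is no depth.
- calibration(name): a dict with "mtx" (3x3 intrinsics, pixels), "rvec" (rotation vector, rad) and "tvec" (3), from world to camera coordinates, as OpenCV has them. Camera axes: x right, y down, z forward; pixel columns grow to the right and rows downward; lengths in m; the calibration is good to about 2 mm. A picture is of the moment at which its call begins. calibration takes no time and is no camera call.
- hand_in(): hands the job in, once; it reports no verdict.
The state is a dict: "clock": time; "joint_pos": joint angles; "joint_velocities": joint speeds; "tau": joint torques, N m; "position": TCP position; "ee_rot": TCP orientation; "ft_force": force on the tool from outside, world axes, zero at the start; "torque": the same for the moment, N m; "grip_width": opening from 0.0 (shut) to 1.0 (fully open).
Only numpy, scipy, OpenCV 4.12 (cv2) and the standard library are available. Lean on these libraries where they do the work, as an engineer would, in place of code of your own. Each camera call takes 0.05 s, during which the arm holds its last target.

## Working session

There is one attempt and no reset: what is moved stays moved. The work goes in short steps, Python scripts to look and compute and a shell command to move; the robot and the scene stay as the last step left them, time stands still between calls to the robot, and variables do not carry over. Pictures are saved under pics/ and viewed, and the job is handed in when it is done.

```bash
ls -la; mkdir -p pics; cat > look.py <<'E'
import sys,cv2
from workcell import camera
for n in sys.argv[2:]:
    cv2.imwrite(f"pics/{n}_{sys.argv[1]}.png",cv2.cvtColor(camera(n),cv2.COLOR_RGB2BGR))
E
python3 look.py 0 side top; python3 - <<'E'
from workcell import get_obs,calibration
import numpy as np
from scipy.spatial.transform import Rotation as R
o=get_obs();print({k:np.round(v,4).tolist() for k,v in o.items()})
print(R.from_quat(o['ee_rot']).as_matrix().round(3))
for n in('side','top'):
    c=calibration(n);print(n,c); print(-R.from_rotvec(np.ravel(c['rvec'])).as_matrix().T@np.ravel(c['tvec']))
E
python3 -m handwheel --help | head -40
```

```text
total 12
drwxr-xr-x  3 agent agent 4096 Dec  6 11:18 .
drwxr-xr-x 23 root  root  4096 Dec  6 11:18 ..
drwxr-xr-x  2 agent agent 4096 Dec  6 11:18 pics
{'clock': 0.1, 'joint_pos': [-1.1646, 0.3328, -0.0647, 1.4608, 0.0216, 1.3499, -0.0885], 'joint_velocities': [-0.0005, 0.0002, -0.0006, -0.0029, 0.0021, 0.001, -0.0005], 'tau': [0.0024, -62.675, 0.0497, -39.2424, 0.0163, 0.0071, 0.0], 'position': [0.2597, 0.5681, 0.2306], 'ee_rot': [0.2128, 0.9771, -0.0006, -0.0001], 'ft_force': [-0.3379, 0.1115, 0.5186], 'torque': [-0.0236, 0.0325, -0.0491], 'grip_width': 1.0028}
[[-0.909  0.416 -0.   ]
 [ 0.416  0.909 -0.001]
 [-0.    -0.001 -1.   ]]
side {'mtx': array([[396.48486567,   0.        , 287.62706325],
       [  0.        , 396.48486567, 209.21434802],
       [  0.        ,   0.        ,   1.        ]]), 'rvec': array([ 2.16491851, -0.66789532,  0.34420022]), 'tvec': array([-0.45319343,  0.2499686 ,  1.00201267])}
[ 0.0029369  -0.76690728  0.82688728]
top {'mtx': array([[507.42217511,   0.        , 280.2165998 ],
       [  0.        , 507.42217511, 215.62717677],
       [  0.        ,   0.        ,   1.        ]]), 'rvec': array([ 2.11651428, -2.12232821,  0.21120492]), 'tvec': array([-0.0131782 ,  0.56834041,  1.29067959])}
[ 0.30582488 -0.01104628  1.3767307 ]invalid input: not JSON, or not a number
```

View pics/side_0.png

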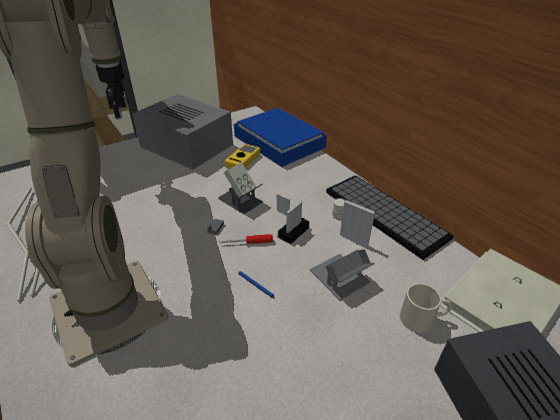

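View pics/top_0.png

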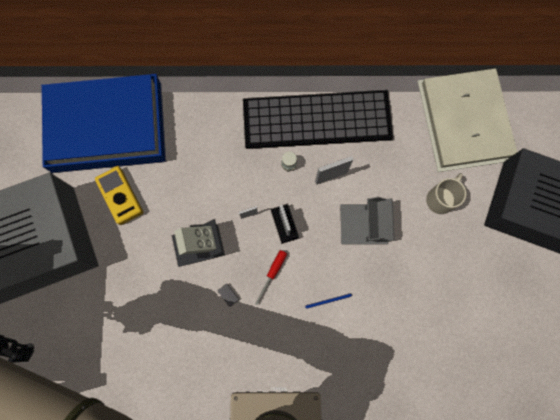

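```bash
python3 - <<'E'
import cv2
t=cv2.imread('pics/top_0.png');s=cv2.imread('pics/side_0.png')
cv2.imwrite('pics/c1.png',cv2.resize(t[190:280,160:300],None,fx=5.6,fy=5.6,interpolation=cv2.INTER_CUBIC))
cv2.imwrite('pics/c2.png',cv2.resize(t[185:255,265:405],None,fx=5.6,fy=5.6,interpolation=cv2.INTER_CUBIC))
cv2.imwrite('pics/c3.png',cv2.resize(s[155:255,205:325],None,fx=6,fy=6,interpolation=cv2.INTER_CUBIC))
cv2.imwrite('pics/c4.png',cv2.resize(s[190:300,290:410],None,fx=5.4,fy=5.4,interpolation=cv2.INTER_CUBIC))
E
```

```text
(no output)
```

View pics/c1.png

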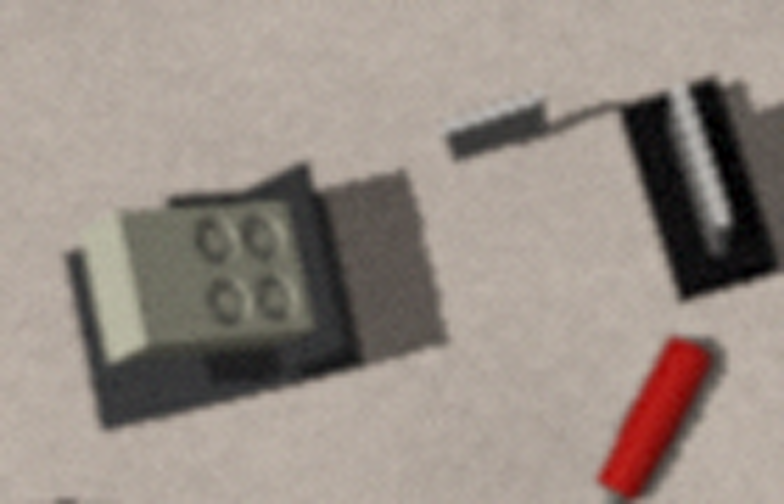

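View pics/c2.png

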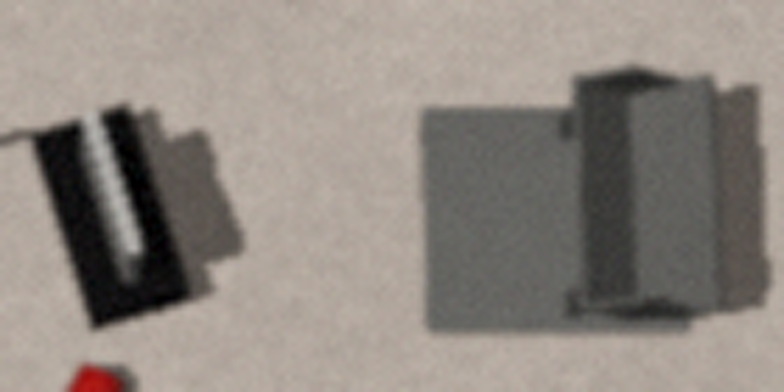

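View pics/c3.png

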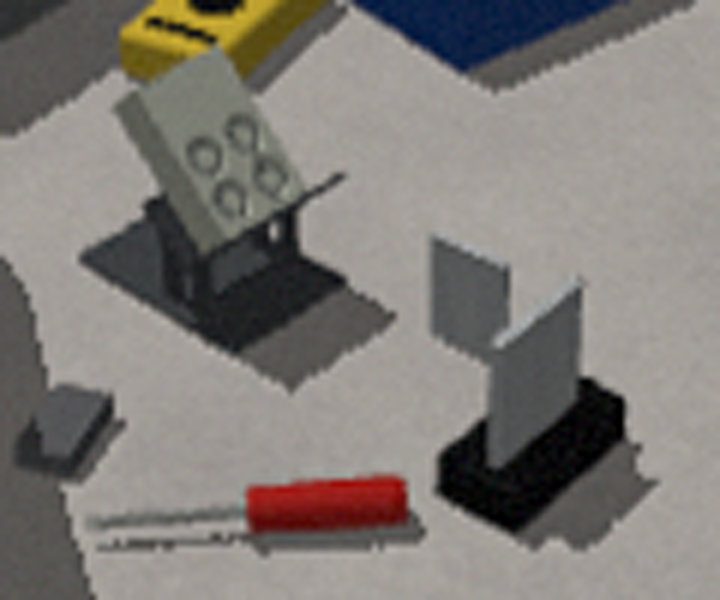

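View pics/c4.png

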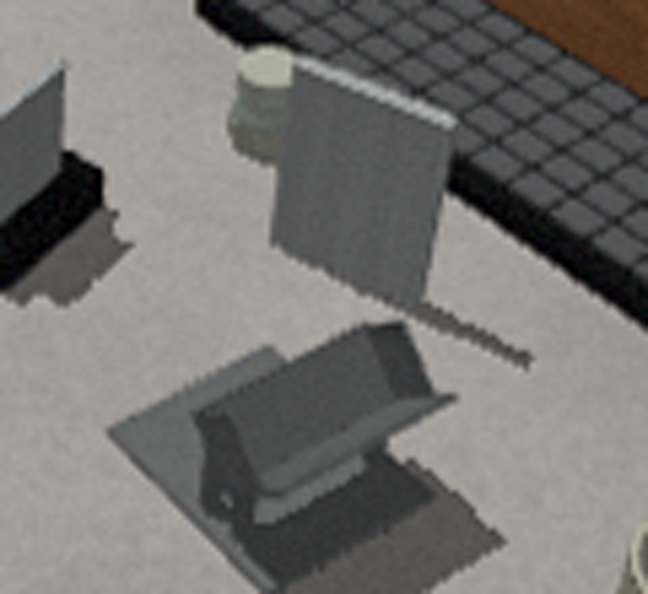

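```bash
cat > geo.py <<'E'
import numpy as np,cv2
from workcell import calibration
from scipy.spatial.transform import Rotation as R
C={}
for n in('side','top'):
    c=calibration(n);C[n]=(np.array(c['mtx']),R.from_rotvec(np.ravel(c['rvec'])).as_matrix(),np.ravel(c['tvec']))
def ray(n,uv):
    K,Rm,t=C[n];o=-Rm.T@t;d=Rm.T@np.linalg.inv(K)@np.array([uv[0],uv[1],1.]);return o,d
def onz(n,uv,z):
    o,d=ray(n,uv);return o+d*(z-o[2])/d[2]
def tri(uvs,uvt):
    o1,d1=ray('side',uvs);o2,d2=ray('top',uvt);d1/=np.linalg.norm(d1);d2/=np.linalg.norm(d2)
    A=np.stack([d1,-d2],1);s=np.linalg.lstsq(A,o2-o1,rcond=None)[0]
    p,q=o1+s[0]*d1,o2+s[1]*d2;return (p+q)/2,np.linalg.norm(p-q)
def proj(n,P):
    K,Rm,t=C[n];q=(np.atleast_2d(P)@Rm.T+t)@K.T;return q[:,:2]/q[:,2:]
E
python3 - <<'E'
from geo import *
np.set_printoptions(precision=4,suppress=True)
c1=lambda x,y:(160+(x+.5)/5.6-.5,190+(y+.5)/5.6-.5)
c2=lambda x,y:(265+(x+.5)/5.6-.5,185+(y+.5)/5.6-.5)
c3=lambda x,y:(205+(x+.5)/6-.5,155+(y+.5)/6-.5)
c4=lambda x,y:(290+(x+.5)/5.4-.5,190+(y+.5)/5.4-.5)
P=lambda s,*a:print(s,*a)
for nm,p,z in[('bt far',(85,245),.1122),('bt near',(108,362),.1122),('ft far',(123,212),.1334),('ft near',(147,345),.1334),('fb far',(292,203),.0662),('fb near',(313,330),.0662)]:
    P(nm,onz('top',c1(*p),z))
for nm,p,z in[('ft near',(145,85),.1334),('ft far',(218,48),.1334),('fb far',(302,190),.0662),('fb near',(208,250),.0662)]:
    P('side',nm,onz('side',c3(*p),z))
for p in[(68,250),(103,428),(360,362)]: P('standbase',onz('top',c1(*p),0.005))
for p in[(80,258),(235,352)]: P('standbase side',onz('side',c3(*p),0.005))
for p in[(38,140),(95,327),(190,295),(125,105)]: P('holder',onz('top',c2(*p),0.028))
P('cover top ends',onz('top',c2(92,118),.103),onz('top',c2(135,252),.103), onz('side',c3(493,345),.103),onz('side',c3(580,280),.103))
for p in[(422,108),(428,332),(690,332)]: P('traybase',onz('top',c2(*p),0.005))
for p in[(107,432),(270,345),(275,592)]: P('traybase side',onz('side',c4(*p),0.005))
E
```

```text
bt far [0.5122 0.2515 0.1122]
bt near [0.4593 0.2393 0.1122]
ft far [0.5236 0.2308 0.1334]
ft near [0.4642 0.2182 0.1334]
fb far [0.5394 0.1649 0.0662]
fb near [0.4795 0.1538 0.0662]
side ft near [0.4706 0.2186 0.1334]
side ft far [0.5216 0.2298 0.1334]
side fb far [0.5376 0.172  0.0662]
side fb near [0.4671 0.152  0.0662]
standbase [0.5273 0.282  0.005 ]
standbase [0.4403 0.2617 0.005 ]
standbase [0.472  0.1384 0.005 ]
standbase side [0.4397 0.2596 0.005 ]
standbase side [0.471  0.1362 0.005 ]
holder [0.5906 0.0092 0.028 ]
holder [ 0.4991 -0.0182  0.028 ]
holder [ 0.5144 -0.0638  0.028 ]
holder [ 0.6079 -0.0331  0.028 ]
cover top ends [ 0.5851 -0.0167  0.103 ] [ 0.5227 -0.0361  0.103 ] [ 0.5217 -0.0357  0.103 ] [ 0.5876 -0.0171  0.103 ]
traybase [ 0.6112 -0.1804  0.005 ]
traybase [ 0.4995 -0.1804  0.005 ]
traybase [ 0.4991 -0.3081  0.005 ]
traybase side [ 0.4991 -0.1825  0.005 ]
traybase side [ 0.6112 -0.1811  0.005 ]
traybase side [ 0.5035 -0.3104  0.005 ]
```

```bash
python3 - <<'E'
from geo import *
np.set_printoptions(precision=4,suppress=True)
c1=lambda x,y:(160+(x+.5)/5.6-.5,190+(y+.5)/5.6-.5)
c2=lambda x,y:(265+(x+.5)/5.6-.5,185+(y+.5)/5.6-.5)
c3=lambda x,y:(205+(x+.5)/6-.5,155+(y+.5)/6-.5)
c4=lambda x,y:(290+(x+.5)/5.4-.5,190+(y+.5)/5.4-.5)
print('tray hi',onz('top',c2(582,200),.0747),'ledge',onz('top',c2(713,200),.0768),'mid',onz('top',c2(632,200),.045),onz('top',c2(632,120),.045),onz('top',c2(634,280),.045))
print('ledge ends',onz('top',c2(712,78),.0768),onz('top',c2(716,310),.0768))
print('side ledge ends',onz('side',c4(268,492),.0768),onz('side',c4(458,397),.0768))
# cells (face 20 above back+... z 28 -> height)
pc=[(213,240),(262,238),(228,302),(275,297)]
pt=[(205,155),(243,132),(232,198),(270,177)] # side
for p in pt: print('cell side',c3(*p))
# rack: up cells x=2.5 -> 45 mm from ledge; low: 18; z=28
for p,x in zip(pc,(45,18,45,18)):
    z=.045+.7071*(.028+x/1000); print('cell top',onz('top',c1(*p),z))
for p,x in zip(pt,(45,45,18,18)):
    z=.045+.7071*(.028+x/1000); print('cell side',onz('side',c3(*p),z))
E
```

```text
tray hi [ 0.5515 -0.2453  0.0747] ledge [ 0.551  -0.306   0.0768] mid [ 0.5571 -0.2745  0.045 ] [ 0.5961 -0.2761  0.045 ] [ 0.5185 -0.2739  0.045 ]
ledge ends [ 0.6093 -0.3082  0.0768] [ 0.4992 -0.305   0.0768]
side ledge ends [ 0.4948 -0.3046  0.0768] [ 0.6106 -0.31    0.0768]
cell side (238.75, 180.41666666666666)
cell side (245.08333333333334, 176.58333333333334)
cell side (243.25, 187.58333333333334)
cell side (249.58333333333334, 184.08333333333334)
cell top [0.5169 0.1965 0.0966]
cell top [0.521  0.1769 0.0775]
cell top [0.4884 0.1888 0.0966]
cell top [0.4934 0.1702 0.0775]
cell side [0.4894 0.1914 0.0966]
cell side [0.5177 0.1994 0.0966]
cell side [0.4942 0.1724 0.0775]
cell side [0.5214 0.1782 0.0775]
```

```bash
cat > to.py <<'E'
import sys,numpy as np
from geo import R
from workcell import get_obs
# args: list of x,y,z,heading(deg)
o=get_obs();M=R.from_quat(o['ee_rot']).as_matrix();p=np.array(o['position'])
h0=np.degrees(np.arctan2(M[1,1],M[0,1]))
print('t',round(o['clock'],2),'pos',p.round(4),'head',round(h0,2),'tilt',np.degrees(np.arccos(-M[2,2])).round(2),'F',np.round(o['ft_force'],1),'w',round(o['grip_width']*85.4,1),'q',np.round(o['joint_pos'],2))
for a in sys.argv[1:]:
    x,y,z,h=map(float,a.split(','));d=M.T@(np.array([x,y,z])-p)
    print(a,'delta',d.round(4),'turn',round(-((h-h0+180)%360-180)/180,4),'dist',round(np.linalg.norm(d),3))
E
python3 to.py 0.5535,-0.0265,0.25,17 0.3,0.4,0.26,40
```

```text
t 0.1 pos [0.2597 0.5681 0.2306] head 65.43 tilt 0.07 F [-0.3  0.1  0.5] w 85.6 q [-1.16  0.33 -0.06  1.46  0.02  1.35 -0.09]
0.5535,-0.0265,0.25,17 delta [-0.5144 -0.4187 -0.0188] turn 0.2691 dist 0.664
0.3,0.4,0.26,40 delta [-0.1065 -0.1362 -0.0292] turn 0.1413 dist 0.175
```

```bash
python3 -m handwheel '[{"jaw":85,"delta_pos":[-0.514,-0.419,-0.019],"turn":0.269},{"jaw":85,"delta_pos":[-0.514,-0.419,-0.019],"turn":0.269},{"jaw":85,"delta_pos":[-0.514,-0.419,-0.019],"turn":0.269},{"jaw":85,"delta_pos":[-0.514,-0.419,-0.019],"turn":0.269},{"jaw":85,"delta_pos":[-0.514,-0.419,-0.019],"turn":0.269},{"jaw":85,"delta_pos":[-0.514,-0.419,-0.019],"turn":0.269},{"jaw":85,"delta_pos":[-0.514,-0.419,-0.019],"turn":0.269},{"jaw":85,"delta_pos":[-0.514,-0.419,-0.019],"turn":0.269},{"jaw":85,"delta_pos":[-0.514,-0.419,-0.019],"turn":0.269},{"jaw":85,"delta_pos":[-0.514,-0.419,-0.019],"turn":0.269}]'; python3 to.py 0.5535,-0.0265,0.2,17
```

```text
clock: 0.93
position: [0.4443, 0.1928, 0.2432]
ee_rot: [0.595, 0.804, 0.0, -0.0]
ft_force: [1.5, 1.3, 0.3]
grip_width: 0.992
t 0.93 pos [0.4443 0.1928 0.2432] head 17.02 tilt 0.02 F [1.5 1.3 0.3] w 84.8 q [-0.79  0.    0.29  1.82 -0.    1.32 -0.2 ]
0.5535,-0.0265,0.2,17 delta [-0.2417  0.0402  0.0432] turn 0.0001 dist 0.249
```

```bash
python3 -m handwheel '[{"jaw":85,"delta_pos":[-0.241,0.04,0.0],"turn":0},{"jaw":85,"delta_pos":[-0.241,0.04,0.0],"turn":0},{"jaw":85,"delta_pos":[-0.241,0.04,0.0],"turn":0},{"jaw":85,"delta_pos":[-0.241,0.04,0.043],"turn":0},{"jaw":85,"delta_pos":[-0.241,0.04,0.043],"turn":0},{"jaw":85,"delta_pos":[-0.241,0.04,0.043],"turn":0},{"jaw":85,"delta_pos":[-0.241,0.04,0.043],"turn":0},{"jaw":85,"delta_pos":[-0.241,0.04,0.043],"turn":0},{"jaw":85,"delta_pos":[-0.241,0.04,0.043],"turn":0}]'; python3 to.py 0.5535,-0.0265,0.15,17; python3 look.py 1 side top; python3 - <<'E'
import cv2
t=cv2.imread('pics/top_1.png');s=cv2.imread('pics/side_1.png')
cv2.imwrite('pics/d1.png',cv2.hconcat([cv2.resize(t[170:270,230:330],(390,390),interpolation=cv2.INTER_CUBIC),cv2.resize(s[145:265,230:350],(390,390),interpolation=cv2.INTER_CUBIC)]))
E
```

```text
clock: 1.68
position: [0.5525, -0.0235, 0.1999]
ee_rot: [0.595, 0.804, -0.0, -0.0]
ft_force: [0.2, 0.6, 0.4]
grip_width: 0.996
t 1.68 pos [ 0.5525 -0.0235  0.1999] head 17.0 tilt 0.06 F [0.2 0.6 0.4] w 85.0 q [-0.5   0.2   0.53  1.72 -0.11  1.25  0.35]
0.5535,-0.0265,0.15,17 delta [-0.0032  0.0001  0.0499] turn -0.0 dist 0.05
```

View pics/d1.png

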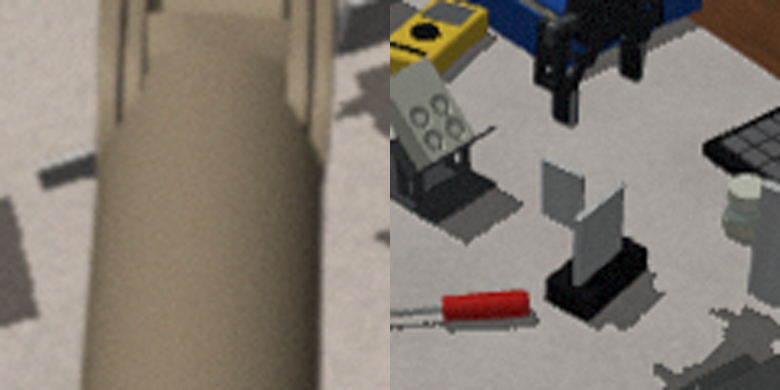

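```bash
python3 -m handwheel '[{"jaw":85,"delta_pos":[0,0,0.03],"turn":0},{"jaw":85,"delta_pos":[0,0,0.05],"turn":0},{"jaw":85,"delta_pos":[0,0,0.05],"turn":0},{"jaw":85,"delta_pos":[0,0,0.05],"turn":0}]' ; python3 to.py 0.5535,-0.0265,0.079,17; python3 - <<'E'
from geo import *
for z in(.2,.21,.22): print(onz('side',(283.8,182.5),z))
E
```

```text
clock: 2.12
position: [0.5523, -0.0227, 0.1504]
ee_rot: [0.594, 0.804, -0.0, -0.001]
ft_force: [0.6, -0.2, 0.9]
grip_width: 0.998
t 2.12 pos [ 0.5523 -0.0227  0.1504] head 17.11 tilt 0.07 F [ 0.6 -0.2  0.9] w 85.2 q [-0.49  0.25  0.52  1.78 -0.14  1.15  0.37]
0.5535,-0.0265,0.079,17 delta [-0.004   0.0001  0.0714] turn 0.0006 dist 0.071
[ 0.51961176 -0.02171778  0.2       ]
[ 0.51136985 -0.03360492  0.21      ]
[ 0.50312794 -0.04549206  0.22      ]
```

```bash
python3 -m handwheel '[{"jaw":85,"delta_pos":[-0.004,0,0.03],"turn":0},{"jaw":85,"delta_pos":[-0.004,0,0.06],"turn":0},{"jaw":85,"delta_pos":[-0.004,0,0.074],"turn":0},{"jaw":85,"delta_pos":[-0.004,0,0.074],"turn":0},{"jaw":64,"delta_pos":[-0.004,0,0.074],"turn":0},{"jaw":64,"delta_pos":[-0.004,0,0.074],"turn":0},{"jaw":64,"delta_pos":[-0.004,0,0.074],"turn":0},{"jaw":64,"delta_pos":[-0.004,0,0.074],"turn":0}]' 40; python3 to.py 0.5535,-0.0265,0.076,17;python3 look.py 2 side; python3 - <<'E'
import cv2
s=cv2.imread('pics/side_2.png')
cv2.imwrite('pics/d2.png',cv2.resize(s[145:265,230:350],(600,600),interpolation=cv2.INTER_CUBIC))
E
```

```text
clock: 2.78
position: [0.5556, -0.0275, 0.0787]
ee_rot: [0.595, 0.804, 0.001, 0.001]
ft_force: [-0.9, 0.6, 8.1]
grip_width: 0.784
t 2.78 pos [ 0.5556 -0.0275  0.0787] head 17.02 tilt 0.22 F [-0.9  0.6  8.1] w 67.0 q [-0.46  0.34  0.51  1.84 -0.2   1.    0.42]
0.5535,-0.0265,0.076,17 delta [ 0.0016 -0.0017  0.0027] turn 0.0001 dist 0.004
```

View pics/d2.png

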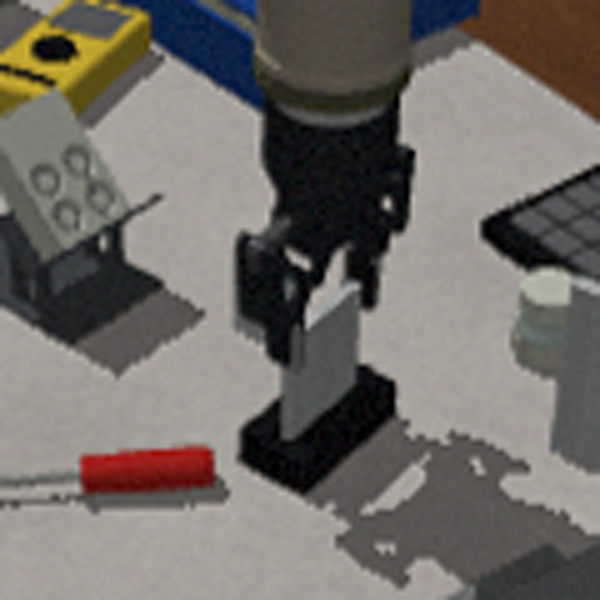

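```bash
python3 -m handwheel '[{"jaw":64,"delta_pos":[0,0,-0.03],"turn":0},{"jaw":64,"delta_pos":[0,0,-0.06],"turn":0},{"jaw":64,"delta_pos":[0,0,-0.09],"turn":0},{"jaw":64,"delta_pos":[0,0,-0.12],"turn":0},{"jaw":64,"delta_pos":[0,0,-0.135],"turn":0},{"jaw":64,"delta_pos":[0,0,-0.135],"turn":0},{"jaw":64,"delta_pos":[0,0,-0.135],"turn":0}]' 40; python3 to.py 0.5104,0.1635,0.21,13.4
```

```text
clock: 3.42
position: [0.5546, -0.0276, 0.2127]
ee_rot: [0.595, 0.804, 0.001, 0.001]
ft_force: [0.3, 0.1, -1.4]
grip_width: 0.78
t 3.42 pos [ 0.5546 -0.0276  0.2127] head 17.02 tilt 0.18 F [ 0.3  0.1 -1.4] w 66.6 q [-0.5   0.2   0.54  1.7  -0.11  1.27  0.36]
0.5104,0.1635,0.21,13.4 delta [0.1957 0.0137 0.0027] turn 0.0201 dist 0.196
```

```bash
python3 -m handwheel '[{"jaw":64,"delta_pos":[0.03,0.014,0],"turn":0.02},{"jaw":64,"delta_pos":[0.06,0.014,0],"turn":0.02},{"jaw":64,"delta_pos":[0.09,0.014,0],"turn":0.02},{"jaw":64,"delta_pos":[0.12,0.014,0],"turn":0.02},{"jaw":64,"delta_pos":[0.15,0.014,0],"turn":0.02},{"jaw":64,"delta_pos":[0.175,0.014,0],"turn":0.02},{"jaw":64,"delta_pos":[0.196,0.014,0],"turn":0.02},{"jaw":64,"delta_pos":[0.196,0.014,0],"turn":0.02},{"jaw":64,"delta_pos":[0.196,0.014,0],"turn":0.02}]'; python3 to.py 0.5104,0.1635,0.15,13.4; python3 look.py 3 side top; python3 - <<'E'
import cv2
s=cv2.imread('pics/side_3.png');t=cv2.imread('pics/top_3.png')
cv2.imwrite('pics/d3.png',cv2.hconcat([cv2.resize(s[125:245,190:310],(400,400),interpolation=cv2.INTER_CUBIC),cv2.resize(t[180:280,150:250],(400,400),interpolation=cv2.INTER_CUBIC)]))
E
```

```text
clock: 4.17
position: [0.509, 0.1649, 0.2102]
ee_rot: [0.619, 0.786, -0.001, -0.0]
ft_force: [-0.4, -0.8, -0.4]
grip_width: 0.779
t 4.17 pos [0.509  0.1649 0.2102] head 13.57 tilt 0.1 F [-0.4 -0.8 -0.4] w 66.5 q [-0.76  0.15  0.4   1.75 -0.06  1.26 -0.11]
0.5104,0.1635,0.15,13.4 delta [-0.0016  0.0011  0.0602] turn 0.0009 dist 0.06
```

View pics/d3.png

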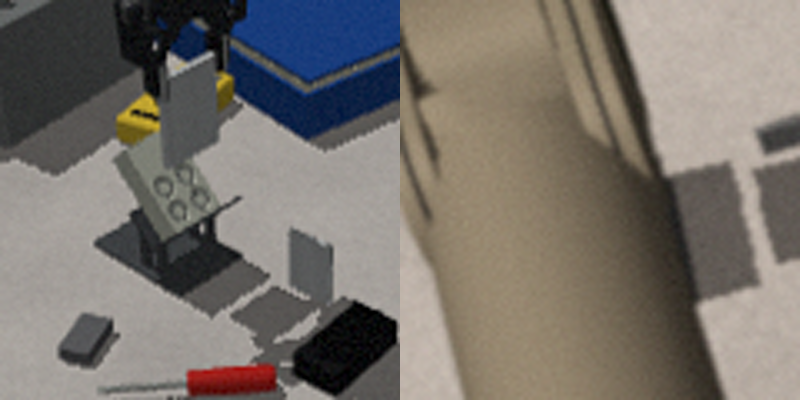

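```bash
python3 - <<'E'
from geo import *
print(onz('side',(190+162/3.333,125+163/3.333),.1395)); print('expected near end',np.array([.509,.1649])-.034*np.array([.9728,.2317]))
E
python3 -m handwheel '[{"jaw":64,"delta_pos":[-0.001,0,0.025],"turn":0},{"jaw":64,"delta_pos":[-0.001,0,0.045],"turn":0},{"jaw":64,"delta_pos":[-0.001,0,0.055],"turn":0},{"jaw":64,"delta_pos":[-0.001,0,0.06],"turn":0},{"jaw":64,"delta_pos":[-0.001,0,0.062],"turn":0},{"jaw":64,"delta_pos":[-0.001,0,0.062],"turn":0}]'; python3 to.py 0.5104,0.1635,0.144,13.4
```

```text
[0.47810135 0.16679998 0.1395    ]
expected near end [0.4759248 0.1570222]
clock: 4.77
position: [0.5106, 0.1625, 0.1495]
ee_rot: [0.62, 0.785, 0.0, 0.0]
ft_force: [-0.2, 0.1, -0.3]
grip_width: 0.779
t 4.77 pos [0.5106 0.1625 0.1495] head 13.37 tilt 0.02 F [-0.2  0.1 -0.3] w 66.5 q [-0.75  0.2   0.4   1.82 -0.09  1.13 -0.09]
0.5104,0.1635,0.144,13.4 delta [0.001  0.0001 0.0055] turn -0.0002 dist 0.006
```

```bash
python3 look.py 4 side; python3 - <<'E'
import cv2
from geo import *
s=cv2.imread('pics/side_4.png')
cv2.imwrite('pics/d4.png',cv2.resize(s[135:215,210:290],(640,640),interpolation=cv2.INTER_CUBIC))
# predicted rack/ledge/cover points
S=np.array([.506,.182]);s_=np.array([.2317,-.9728]);l=np.array([.9728,.2317])
def bed(x,y,z): 
    h=(x+z)*.7071; return np.r_[S+s_*h+l*y, .045+(z-x)*.7071]
for n,p in dict(ftn=bed(-.095,-.031,.03),ftf=bed(-.095,.031,.03),fbn=bed(0,-.031,.03),fbf=bed(0,.031,.03),ltipf=bed(0,.045,.048),ltipn=bed(0,-.045,.048)).items():
    print(n,((proj('side',p)[0]-[210,135])*8).round())
c=np.r_[.5106,.1625]
for a in(-.034,.034):
  for b in(-.004,.004):
    print(a,b,((proj('side',np.r_[c+l*a+s_*b,.0788])[0]-[210,135])*8).round(),((proj('side',np.r_[c+l*a+s_*b,.1738])[0]-[210,135])*8).round())
E
```

```text
ftn [137. 273.]
ftf [251. 213.]
fbn [261. 476.]
fbf [371. 411.]
ltipf [416. 384.]
ltipn [255. 479.]
-0.034 -0.004 [245. 449.] [231. 247.]
-0.034 0.004 [259. 457.] [245. 255.]
0.034 -0.004 [366. 378.] [358. 180.]
0.034 0.004 [380. 386.] [372. 187.]
```

View pics/d4.png

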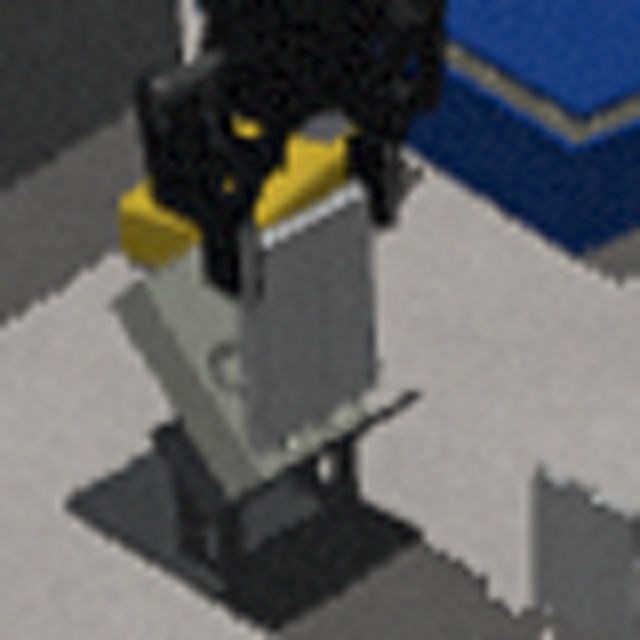

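```bash
python3 -m handwheel '[{"jaw":64,"delta_pos":[0,0,0.003],"turn":0},{"jaw":64,"delta_pos":[0,0,0.006],"turn":0},{"jaw":64,"delta_pos":[0,0,0.008],"turn":0},{"jaw":64,"delta_pos":[0,0,0.008],"turn":0}]' 30; python3 to.py; python3 -m handwheel '[{"jaw":64,"delta_pos":[0.005,0,0],"turn":0},{"jaw":64,"delta_pos":[0.010,0,0.001],"turn":0},{"jaw":64,"delta_pos":[0.015,0,0.0015],"turn":0},{"jaw":64,"delta_pos":[0.015,0,0.0015],"turn":0}]' 30;python3 to.py
```

```text
clock: 5.15
position: [0.5108, 0.1625, 0.1416]
ee_rot: [0.62, 0.785, 0.0, 0.0]
ft_force: [1.2, -2.0, 2.2]
grip_width: 0.783
t 5.15 pos [0.5108 0.1625 0.1416] head 13.4 tilt 0.07 F [ 1.2 -2.   2.2] w 66.9 q [-0.75  0.21  0.4   1.83 -0.09  1.12 -0.08]
clock: 5.48
position: [0.5072, 0.1787, 0.1403]
ee_rot: [0.619, 0.785, 0.001, 0.0]
ft_force: [2.3, -1.5, 5.5]
grip_width: 0.782
t 5.48 pos [0.5072 0.1787 0.1403] head 13.48 tilt 0.09 F [ 2.3 -1.5  5.5] w 66.8 q [-0.77  0.21  0.39  1.83 -0.09  1.11 -0.11]
```

```bash
python3 look.py 5 side; python3 - <<'E'
import cv2
s=cv2.imread('pics/side_5.png')
cv2.imwrite('pics/d5.png',cv2.resize(s[135:215,210:290],(560,560),interpolation=cv2.INTER_CUBIC))
E
```

```text
(no output)
```

View pics/d5.png

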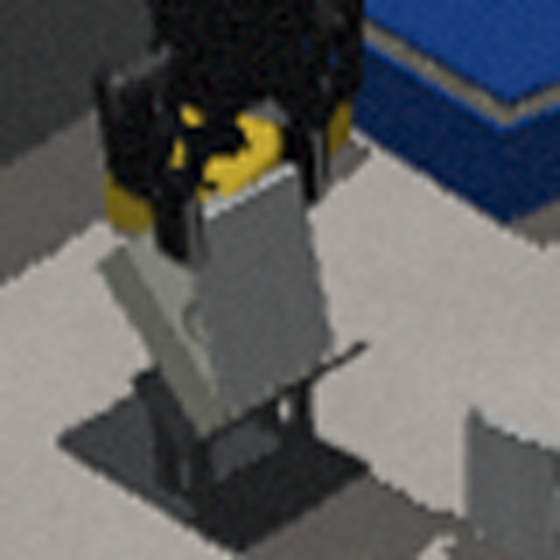

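```bash
python3 -m handwheel '[{"jaw":64,"delta_pos":[0.007,0,0.0015],"turn":0},{"jaw":64,"delta_pos":[0.0145,0,0.0035],"turn":0},{"jaw":64,"delta_pos":[0.0215,0,0.0065],"turn":0},{"jaw":64,"delta_pos":[0.0285,0,0.010],"turn":0},{"jaw":64,"delta_pos":[0.035,0,0.0145],"turn":0},{"jaw":64,"delta_pos":[0.041,0,0.019],"turn":0},{"jaw":64,"delta_pos":[0.044,0,0.022],"turn":0},{"jaw":64,"delta_pos":[0.044,0,0.022],"turn":0}]' 25;python3 to.py;python3 look.py 6 side; python3 - <<'E'
import cv2
s=cv2.imread('pics/side_6.png')
cv2.imwrite('pics/d6.png',cv2.resize(s[135:215,210:290],(560,560),interpolation=cv2.INTER_CUBIC))
E
```

```text
clock: 6.2
position: [0.4962, 0.2211, 0.1173]
ee_rot: [0.619, 0.785, -0.0, -0.0]
ft_force: [0.4, -1.2, 3.3]
grip_width: 0.78
t 6.2 pos [0.4962 0.2211 0.1173] head 13.49 tilt 0.02 F [ 0.4 -1.2  3.3] w 66.6 q [-0.82  0.25  0.36  1.83 -0.1   1.07 -0.18]
```

View pics/d6.png

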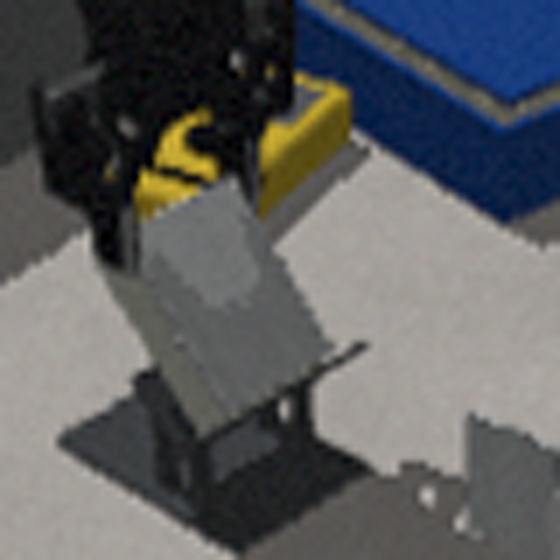

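```bash
python3 -m handwheel '[{"jaw":72,"delta_pos":[0.001,0,0.001],"turn":0},{"jaw":80,"delta_pos":[0.001,0,0.001],"turn":0},{"jaw":85,"delta_pos":[0.001,0,0],"turn":0},{"jaw":85,"delta_pos":[0,0,0],"turn":0},{"jaw":85,"delta_pos":[0,0,-0.02],"turn":0},{"jaw":85,"delta_pos":[0,0,-0.05],"turn":0},{"jaw":85,"delta_pos":[0,0,-0.09],"turn":0},{"jaw":85,"delta_pos":[0,0,-0.12],"turn":0},{"jaw":85,"delta_pos":[0,0,-0.12],"turn":0},{"jaw":85,"delta_pos":[0,0,-0.12],"turn":0}]' ;python3 to.py;python3 look.py 7 side; python3 - <<'E'
import cv2
s=cv2.imread('pics/side_7.png')
cv2.imwrite('pics/d7.png',cv2.resize(s[135:215,210:290],(640,640),interpolation=cv2.INTER_CUBIC))
from geo import *
S=np.array([.506,.182]);s_=np.array([.2317,-.9728]);l=np.array([.9728,.2317])
def bed(x,y,z): 
    h=(x+z)*.7071; return np.r_[S+s_*h+l*y, .045+(z-x)*.7071]
for x in(-.095,0):
  for y in(-.034,.034): print(x,y,((proj('side',bed(x,y,.038))[0]-[210,135])*8).round())
E
```

```text
clock: 7.08
position: [0.4974, 0.2206, 0.2396]
ee_rot: [0.62, 0.785, 0.002, 0.0]
ft_force: [0.1, 0.8, -0.5]
grip_width: 0.997
t 7.08 pos [0.4974 0.2206 0.2396] head 13.4 tilt 0.21 F [ 0.1  0.8 -0.5] w 85.1 q [-0.84  0.14  0.37  1.69 -0.05  1.32 -0.22]
-0.095 -0.034 [139. 269.]
-0.095 0.034 [265. 204.]
0 -0.034 [264. 474.]
0 0.034 [385. 402.]
```

View pics/d7.png

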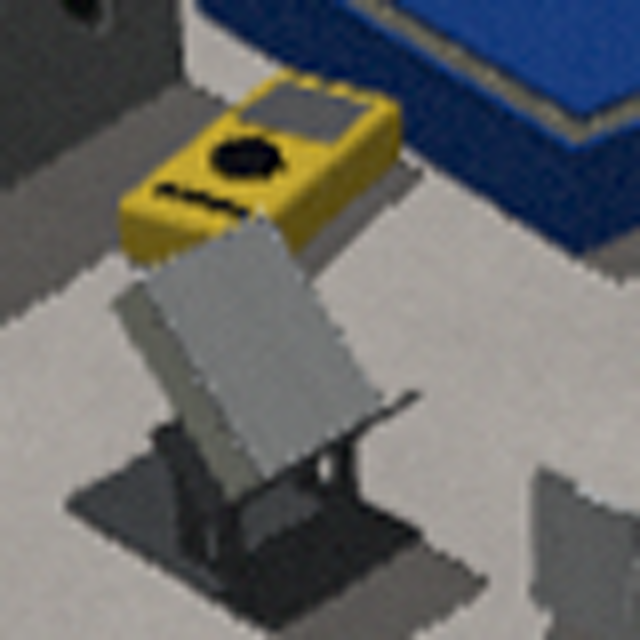

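```bash
python3 to.py .499,.2112,.24,103.4; python3 -m handwheel '[{"jaw":85,"delta_pos":[0,0,0],"turn":-0.04},{"jaw":85,"delta_pos":[0,0,0],"turn":-0.08},{"jaw":85,"delta_pos":[0,0,0],"turn":-0.12},{"jaw":85,"delta_pos":[0,0,0],"turn":-0.16},{"jaw":85,"delta_pos":[0,0,0],"turn":-0.2},{"jaw":85,"delta_pos":[0,0,0],"turn":-0.24},{"jaw":85,"delta_pos":[0,0,0],"turn":-0.28},{"jaw":85,"delta_pos":[0,0,0],"turn":-0.32},{"jaw":85,"delta_pos":[0,0,0],"turn":-0.36},{"jaw":85,"delta_pos":[0,0,0],"turn":-0.38}]'; python3 to.py .499,.2112,.24,103.4;
```

```text
t 7.13 pos [0.4966 0.2202 0.2379] head 13.41 tilt 0.05 F [-0.2  0.2 -1.4] w 85.1 q [-0.84  0.14  0.37  1.69 -0.05  1.32 -0.22]
.499,.2112,.24,103.4 delta [-0.0094  0.0003 -0.0021] turn -0.5 dist 0.01
clock: 7.97
position: [0.4958, 0.2198, 0.236]
ee_rot: [0.068, 0.998, -0.001, -0.001]
ft_force: [0.5, 0.9, 0.9]
grip_width: 0.996
t 7.97 pos [0.4958 0.2198 0.236 ] head 82.21 tilt 0.17 F [0.5 0.9 0.9] w 85.1 q [-0.76  0.15  0.29  1.69 -0.04  1.32  0.97]
.499,.2112,.24,103.4 delta [-0.0043 -0.0081 -0.004 ] turn -0.1177 dist 0.01
```

```bash
python3 -m handwheel '[{"jaw":85,"delta_pos":[-0.004,-0.008,0],"turn":-0.04},{"jaw":85,"delta_pos":[-0.004,-0.008,0],"turn":-0.08},{"jaw":85,"delta_pos":[-0.004,-0.008,0],"turn":-0.117},{"jaw":85,"delta_pos":[-0.004,-0.008,0],"turn":-0.117},{"jaw":85,"delta_pos":[-0.004,-0.008,0],"turn":-0.117}]'; python3 to.py .499,.2112,.15,103.4;
```

```text
clock: 8.38
position: [0.4989, 0.2115, 0.2365]
ee_rot: [-0.11, 0.994, -0.0, -0.001]
ft_force: [0.3, -0.0, -0.4]
grip_width: 0.998
t 8.38 pos [0.4989 0.2115 0.2365] head 102.65 tilt 0.12 F [ 0.3 -0.  -0.4] w 85.2 q [-0.73  0.14  0.27  1.69 -0.04  1.32  1.34]
.499,.2112,.15,103.4 delta [-0.0002 -0.0003  0.0865] turn -0.0041 dist 0.087
```

Descend around the pack, first partway, then look.

```bash
python3 -m handwheel '[{"jaw":85,"delta_pos":[0,0,0.04],"turn":-0.004},{"jaw":85,"delta_pos":[0,0,0.08],"turn":-0.004},{"jaw":85,"delta_pos":[0,0,0.11],"turn":-0.004},{"jaw":85,"delta_pos":[0,0,0.11],"turn":-0.004},{"jaw":85,"delta_pos":[0,0,0.11],"turn":-0.004}]'; python3 to.py .499,.2112,.085,103.4;python3 look.py 8 side; python3 - <<'E'
import cv2
s=cv2.imread('pics/side_8.png')
cv2.imwrite('pics/d8.png',cv2.resize(s[135:215,210:290],(640,640),interpolation=cv2.INTER_CUBIC))
E
```

```text
clock: 8.8
position: [0.4984, 0.2113, 0.1269]
ee_rot: [-0.117, 0.993, -0.001, -0.002]
ft_force: [0.5, -0.2, 1.2]
grip_width: 0.993
t 8.8 pos [0.4984 0.2113 0.1269] head 103.43 tilt 0.2 F [ 0.5 -0.2  1.2] w 84.8 q [-0.71  0.24  0.26  1.82 -0.07  1.1   1.38]
.499,.2112,.085,103.4 delta [-0.0006 -0.0002  0.0419] turn 0.0002 dist 0.042
```

View pics/d8.png

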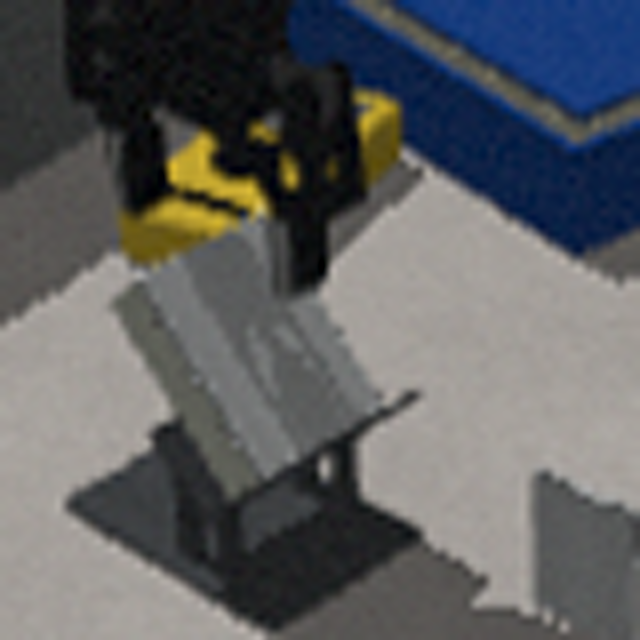

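```bash
python3 -m handwheel '[{"jaw":85,"delta_pos":[0,0,0.02],"turn":0},{"jaw":85,"delta_pos":[0,0,0.033],"turn":0},{"jaw":85,"delta_pos":[0,0,0.041],"turn":0},{"jaw":85,"delta_pos":[0,0,0.041],"turn":0},{"jaw":76,"delta_pos":[0,0,0.041],"turn":0},{"jaw":76,"delta_pos":[0,0,0.041],"turn":0}]' 60; python3 to.py .499,.2112,.085,103.4;python3 look.py 9 side; python3 - <<'E'
import cv2
s=cv2.imread('pics/side_9.png')
cv2.imwrite('pics/d9.png',cv2.resize(s[135:215,210:290],(640,640),interpolation=cv2.INTER_CUBIC))
E
```

```text
clock: 9.35
position: [0.5003, 0.2122, 0.0883]
ee_rot: [-0.118, 0.993, 0.0, 0.001]
ft_force: [0.2, 0.3, -0.0]
grip_width: 0.891
t 9.35 pos [0.5003 0.2122 0.0883] head 103.57 tilt 0.13 F [ 0.2  0.3 -0. ] w 76.1 q [-0.71  0.28  0.25  1.86 -0.08  1.01  1.39]
.499,.2112,.085,103.4 delta [ 0.0015 -0.0007  0.0033] turn 0.0009 dist 0.004
```

View pics/d9.png

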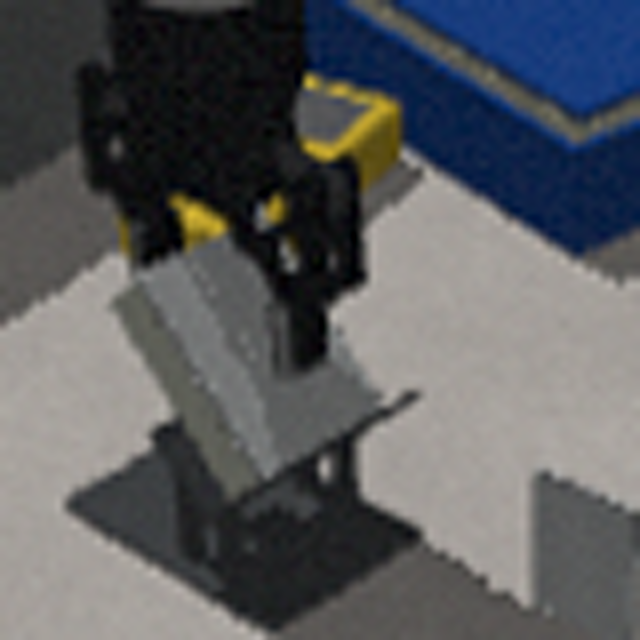

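```bash
python3 -m handwheel '[{"jaw":73,"delta_pos":[0,-0.0015,-0.003],"turn":0},{"jaw":71,"delta_pos":[0,-0.003,-0.006],"turn":0},{"jaw":69,"delta_pos":[0,-0.004,-0.0085],"turn":0},{"jaw":67,"delta_pos":[0,-0.005,-0.011],"turn":0},{"jaw":65,"delta_pos":[0,-0.0065,-0.014],"turn":0},{"jaw":63,"delta_pos":[0,-0.008,-0.017],"turn":0},{"jaw":63,"delta_pos":[0,-0.008,-0.017],"turn":0}]' 60; python3 to.py ;python3 look.py 10 side; python3 - <<'E'
import cv2
s=cv2.imread('pics/side_10.png')
cv2.imwrite('pics/d10.png',cv2.resize(s[135:215,210:290],(640,640),interpolation=cv2.INTER_CUBIC))
E
```

```text
clock: 9.98
position: [0.5017, 0.2071, 0.1061]
ee_rot: [-0.119, 0.993, 0.002, 0.001]
ft_force: [-3.0, 8.7, 5.9]
grip_width: 0.738
t 9.98 pos [0.5017 0.2071 0.1061] head 103.71 tilt 0.31 F [-3.   8.7  5.9] w 63.0 q [-0.7   0.26  0.26  1.84 -0.08  1.04  1.4 ]
```

View pics/d10.png

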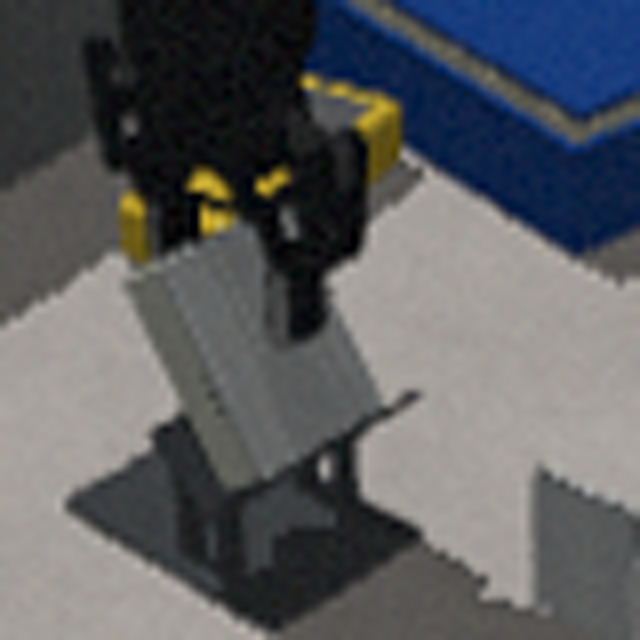

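```bash
python3 -m handwheel '[{"jaw":61,"delta_pos":[0,-0.003,-0.002],"turn":0},{"jaw":59.5,"delta_pos":[0,-0.005,-0.0035],"turn":0},{"jaw":58,"delta_pos":[0,-0.0075,-0.005],"turn":0},{"jaw":56.5,"delta_pos":[0,-0.0095,-0.007],"turn":0},{"jaw":55,"delta_pos":[0,-0.0115,-0.009],"turn":0},{"jaw":53,"delta_pos":[0,-0.0135,-0.010],"turn":0},{"jaw":53,"delta_pos":[0,-0.0135,-0.010],"turn":0}]' 60; python3 to.py ;python3 look.py 11 side; python3 - <<'E'
import cv2
s=cv2.imread('pics/side_11.png')
cv2.imwrite('pics/d11.png',cv2.resize(s[135:215,210:290],(640,640),interpolation=cv2.INTER_CUBIC))
E
```

```text
clock: 10.62
position: [0.5049, 0.1906, 0.1146]
ee_rot: [-0.118, 0.993, 0.0, 0.001]
ft_force: [0.8, 4.0, 2.1]
grip_width: 0.623
t 10.62 pos [0.5049 0.1906 0.1146] head 103.56 tilt 0.07 F [0.8 4.  2.1] w 53.2 q [-0.68  0.24  0.27  1.84 -0.07  1.06  1.42]
```

View pics/d11.png

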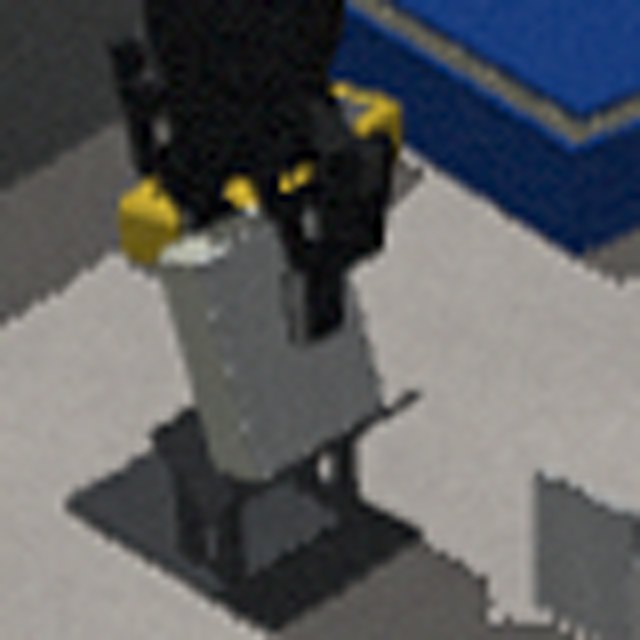

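```bash
python3 -m handwheel '[{"jaw":51,"delta_pos":[0,-0.0025,-0.001],"turn":0},{"jaw":49,"delta_pos":[0,-0.005,-0.002],"turn":0},{"jaw":47,"delta_pos":[0,-0.007,-0.003],"turn":0},{"jaw":45,"delta_pos":[0,-0.0085,-0.004],"turn":0},{"jaw":43,"delta_pos":[0,-0.0095,-0.004],"turn":0},{"jaw":41,"delta_pos":[0,-0.010,-0.004],"turn":0},{"jaw":39,"delta_pos":[0,-0.010,-0.004],"turn":0},{"jaw":39,"delta_pos":[0,-0.010,-0.004],"turn":0}]' 60; python3 to.py ;python3 look.py 12 side; python3 - <<'E'
import cv2
s=cv2.imread('pics/side_12.png')
cv2.imwrite('pics/d12.png',cv2.resize(s[135:215,210:290],(640,640),interpolation=cv2.INTER_CUBIC))
E
```

```text
clock: 11.33
position: [0.5069, 0.1807, 0.1176]
ee_rot: [-0.118, 0.993, -0.0, -0.0]
ft_force: [0.6, -1.1, 0.4]
grip_width: 0.456
t 11.33 pos [0.5069 0.1807 0.1176] head 103.57 tilt 0.03 F [ 0.6 -1.1  0.4] w 38.9 q [-0.67  0.24  0.28  1.84 -0.07  1.07  1.44]
```

View pics/d12.png

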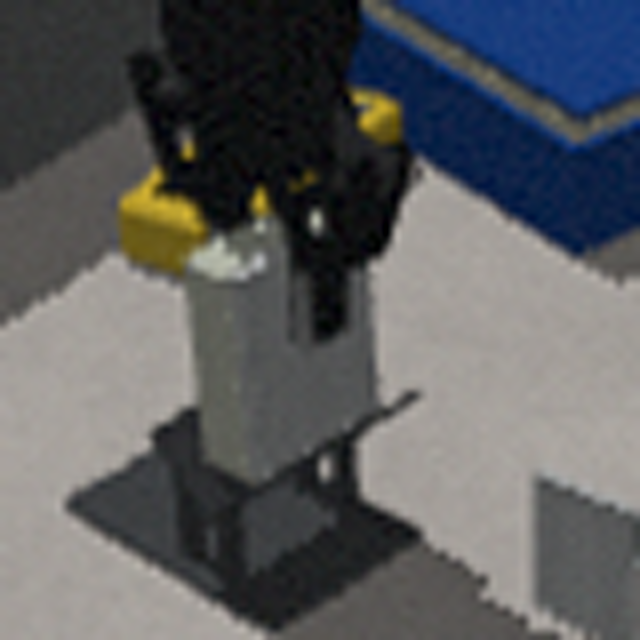

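```bash
python3 -m handwheel '[{"jaw":30,"delta_pos":[0,0,0],"turn":0},{"jaw":30,"delta_pos":[0,0,0],"turn":0},{"jaw":30,"delta_pos":[0,0,0],"turn":0},{"jaw":30,"delta_pos":[0,0,-0.01],"turn":0},{"jaw":30,"delta_pos":[0,0,-0.02],"turn":0},{"jaw":30,"delta_pos":[0,0,-0.035],"turn":0},{"jaw":30,"delta_pos":[0,0,-0.05],"turn":0},{"jaw":30,"delta_pos":[0,0,-0.065],"turn":0},{"jaw":30,"delta_pos":[0,0,-0.08],"turn":0},{"jaw":30,"delta_pos":[0,0,-0.08],"turn":0}]' 90; python3 to.py ;python3 look.py 13 side; python3 - <<'E'
import cv2
s=cv2.imread('pics/side_13.png')
cv2.imwrite('pics/d13.png',cv2.resize(s[115:215,200:300],(600,600),interpolation=cv2.INTER_CUBIC))
E
```

```text
clock: 12.22
position: [0.5079, 0.1823, 0.2012]
ee_rot: [-0.119, 0.993, 0.001, 0.002]
ft_force: [1.4, 0.5, -2.9]
grip_width: 0.429
t 12.22 pos [0.5079 0.1823 0.2012] head 103.62 tilt 0.28 F [ 1.4  0.5 -2.9] w 36.6 q [-0.68  0.16  0.28  1.75 -0.05  1.24  1.42]
```

View pics/d13.png

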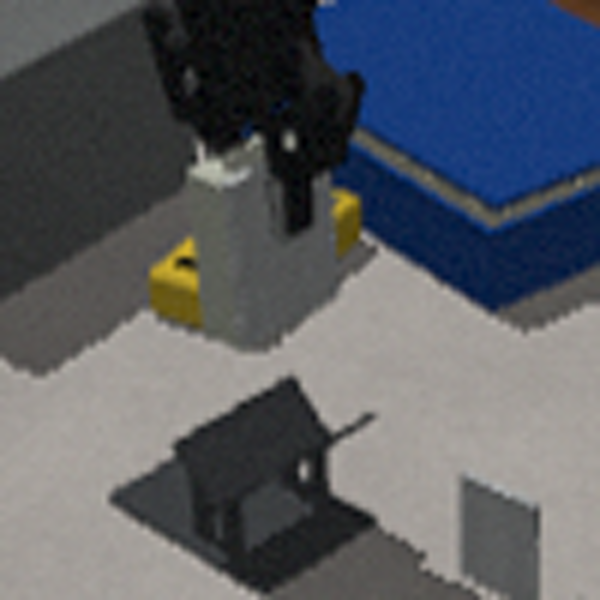

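```bash
python3 to.py .53,.08,.26,35 
```

```text
t 12.27 pos [0.5073 0.182  0.1994] head 103.63 tilt 0.18 F [ 0.5 -0.1 -5.3] w 37.3 q [-0.68  0.16  0.28  1.75 -0.05  1.24  1.42]
.53,.08,.26,35 delta [ 0.0018 -0.1044 -0.0608] turn 0.3813 dist 0.121
```

```bash
python3 -m handwheel '[{"jaw":30,"delta_pos":[0,0,-0.02],"turn":0.03},{"jaw":30,"delta_pos":[0,-0.01,-0.04],"turn":0.068},{"jaw":30,"delta_pos":[0,-0.02,-0.06],"turn":0.106},{"jaw":30,"delta_pos":[0,-0.03,-0.06],"turn":0.144},{"jaw":30,"delta_pos":[0,-0.04,-0.06],"turn":0.182},{"jaw":30,"delta_pos":[0,-0.055,-0.06],"turn":0.22},{"jaw":30,"delta_pos":[0,-0.07,-0.06],"turn":0.258},{"jaw":30,"delta_pos":[0,-0.085,-0.06],"turn":0.296},{"jaw":30,"delta_pos":[0,-0.1,-0.06],"turn":0.334},{"jaw":30,"delta_pos":[0,-0.104,-0.06],"turn":0.36}]' 90; python3 to.py .545,-.11,.26,-35
```

```text
clock: 13.1
position: [0.5311, 0.0774, 0.2567]
ee_rot: [0.436, 0.9, -0.001, -0.0]
ft_force: [-0.5, -0.4, -3.5]
grip_width: 0.438
t 13.1 pos [0.5311 0.0774 0.2567] head 38.26 tilt 0.09 F [-0.5 -0.4 -3.5] w 37.4 q [-0.63  0.12  0.44  1.68 -0.05  1.36  0.49]
.545,-.11,.26,-35 delta [-0.1557 -0.1052 -0.0031] turn 0.407 dist 0.188
```

```bash
python3 -m handwheel '[{"jaw":30,"delta_pos":[-0.015,-0.01,0],"turn":0.036},{"jaw":30,"delta_pos":[-0.031,-0.021,0],"turn":0.072},{"jaw":30,"delta_pos":[-0.047,-0.032,0],"turn":0.108},{"jaw":30,"delta_pos":[-0.063,-0.042,0],"turn":0.144},{"jaw":30,"delta_pos":[-0.079,-0.053,0],"turn":0.18},{"jaw":30,"delta_pos":[-0.095,-0.064,0],"turn":0.216},{"jaw":30,"delta_pos":[-0.11,-0.074,0],"turn":0.252},{"jaw":30,"delta_pos":[-0.125,-0.085,0],"turn":0.288},{"jaw":30,"delta_pos":[-0.14,-0.095,0],"turn":0.324},{"jaw":30,"delta_pos":[-0.155,-0.105,0],"turn":0.36}]'; python3 to.py .555,-.2748,.24,-91.2
```

```text
clock: 13.93
position: [0.546, -0.107, 0.2566]
ee_rot: [0.849, 0.528, -0.0, -0.001]
ft_force: [-0.1, -0.6, -3.4]
grip_width: 0.433
t 13.93 pos [ 0.546  -0.107   0.2566] head -26.31 tilt 0.08 F [-0.1 -0.6 -3.4] w 37.0 q [-0.47  0.18  0.67  1.64 -0.12  1.36 -0.25]
.555,-.2748,.24,-91.2 delta [-0.1465  0.0824  0.0166] turn 0.3605 dist 0.169
```

```bash
python3 -m handwheel '[{"jaw":30,"delta_pos":[-0.015,0.008,0],"turn":0.036},{"jaw":30,"delta_pos":[-0.03,0.017,0],"turn":0.072},{"jaw":30,"delta_pos":[-0.045,0.025,0],"turn":0.108},{"jaw":30,"delta_pos":[-0.06,0.034,0],"turn":0.144},{"jaw":30,"delta_pos":[-0.075,0.042,0],"turn":0.18},{"jaw":30,"delta_pos":[-0.09,0.05,0],"turn":0.216},{"jaw":30,"delta_pos":[-0.105,0.059,0],"turn":0.252},{"jaw":30,"delta_pos":[-0.12,0.067,0],"turn":0.288},{"jaw":30,"delta_pos":[-0.135,0.076,0],"turn":0.324},{"jaw":30,"delta_pos":[-0.145,0.082,0],"turn":0.355}]'; python3 to.py .555,-.2748,.24,-91.2; python3 look.py 14 side top;python3 - <<'E'
import cv2
s=cv2.imread('pics/side_14.png');t=cv2.imread('pics/top_14.png')
cv2.imwrite('pics/d14.png',cv2.hconcat([cv2.resize(s[160:300,290:430],(400,400),interpolation=cv2.INTER_CUBIC),cv2.resize(t[150:290,300:440],(400,400),interpolation=cv2.INTER_CUBIC)]))
E
```

```text
clock: 14.77
position: [0.5561, -0.274, 0.2565]
ee_rot: [1.0, -0.003, -0.001, -0.0]
ft_force: [0.5, -0.3, -4.1]
grip_width: 0.436
t 14.77 pos [ 0.5561 -0.274   0.2565] head -90.29 tilt 0.08 F [ 0.5 -0.3 -4.1] w 37.2 q [-0.28  0.41  0.9   1.48 -0.32  1.41 -0.95]
.555,-.2748,.24,-91.2 delta [-0.0011  0.0008  0.0165] turn 0.0051 dist 0.017
```

View pics/d14.png

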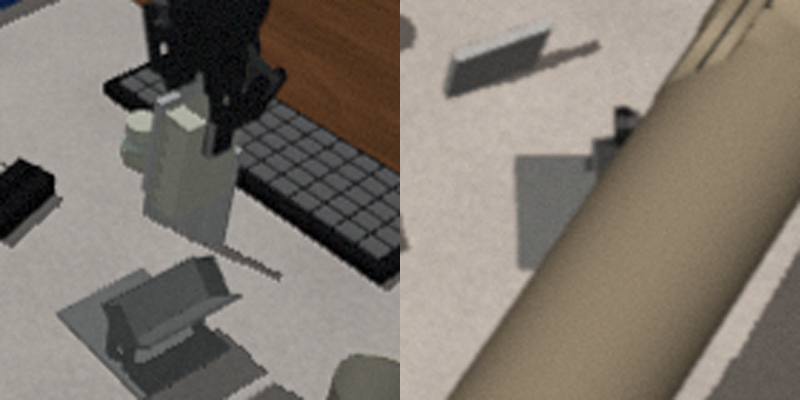

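```bash
python3 - <<'E'
from geo import *
# held picture d14: bottom of pack in side view
S=np.array([.506,.182]);s_=np.array([.2317,-.9728]);l=np.array([.9728,.2317])
for dh,ht in((0,.064),(.008,.072)):
  for nm,a,h in(('front near',-.034,.019),('back near(rack)',-.031,-.019),('front far',.034,.019)):
    print(dh,nm,((proj('side',np.r_[S+s_*(h+dh)+l*a,ht])[0]-[210,135])*8).round())
    print('   top',((proj('side',np.r_[S+s_*(h+dh)+l*a,ht+.095])[0]-[210,135])*8).round())
E
python3 -m handwheel '[{"jaw":30,"delta_pos":[-0.001,0,0.03],"turn":0.005},{"jaw":30,"delta_pos":[-0.001,-0.001,0.06],"turn":0.005},{"jaw":30,"delta_pos":[-0.001,-0.001,0.09],"turn":0.005},{"jaw":30,"delta_pos":[-0.001,-0.001,0.11],"turn":0.005},{"jaw":30,"delta_pos":[-0.001,-0.001,0.12],"turn":0.005},{"jaw":30,"delta_pos":[-0.001,-0.001,0.12],"turn":0.005},{"jaw":30,"delta_pos":[-0.001,-0.001,0.12],"turn":0.005}]';python3 to.py .5552,-.2728,.12,-91.2; python3 look.py 15 side;python3 - <<'E'
import cv2
s=cv2.imread('pics/side_15.png')
cv2.imwrite('pics/d15.png',cv2.resize(s[190:290,300:400],(600,600),interpolation=cv2.INTER_CUBIC))
E
```

```text
0 front near [252. 482.]
   top [238. 283.]
0 back near(rack) [194. 441.]
   top [178. 243.]
0 front far [372. 411.]
   top [365. 215.]
0.008 front near [265. 474.]
   top [251. 273.]
0.008 back near(rack) [206. 433.]
   top [190. 233.]
0.008 front far [385. 402.]
   top [378. 205.]
clock: 15.45
position: [0.5558, -0.2714, 0.1381]
ee_rot: [1.0, -0.006, -0.0, -0.0]
ft_force: [0.6, -0.5, -3.4]
grip_width: 0.434
t 15.45 pos [ 0.5558 -0.2714  0.1381] head -90.72 tilt 0.01 F [ 0.6 -0.5 -3.4] w 37.0 q [-0.26  0.49  0.84  1.63 -0.39  1.19 -0.91]
.5552,-.2728,.12,-91.2 delta [-0.0006  0.0014  0.0181] turn 0.0026 dist 0.018
```

View pics/d15.png

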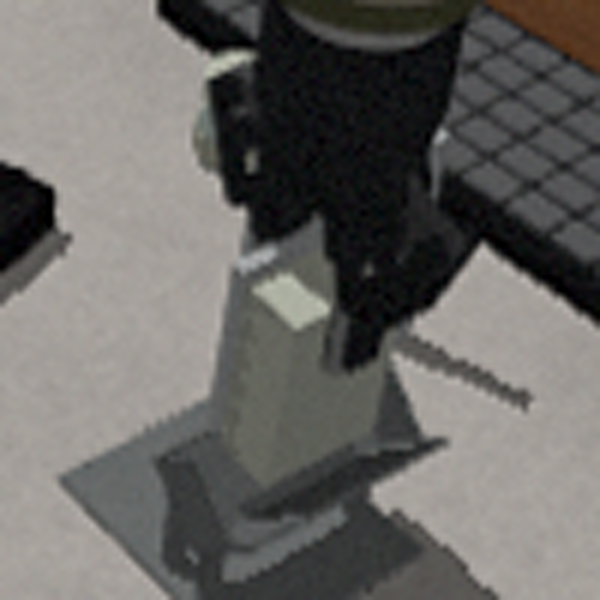

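```bash
python3 -m handwheel '[{"jaw":30,"delta_pos":[0,0.001,0.008],"turn":0.002},{"jaw":30,"delta_pos":[0,0.001,0.013],"turn":0.002},{"jaw":30,"delta_pos":[0,0.001,0.017],"turn":0.002},{"jaw":30,"delta_pos":[0,0.001,0.0195],"turn":0.002},{"jaw":30,"delta_pos":[0,0.001,0.0195],"turn":0.002}]';python3 to.py
```

```text
clock: 15.92
position: [0.5556, -0.2728, 0.1183]
ee_rot: [1.0, -0.01, 0.0, -0.0]
ft_force: [-0.5, 0.3, -0.3]
grip_width: 0.432
t 15.92 pos [ 0.5556 -0.2728  0.1183] head -91.16 tilt 0.02 F [-0.5  0.3 -0.3] w 36.9 q [-0.24  0.52  0.83  1.65 -0.41  1.16 -0.9 ]
```

```bash
python3 -m handwheel '[{"jaw":39,"delta_pos":[0,0,0.001],"turn":0},{"jaw":41,"delta_pos":[0,-0.001,0.001],"turn":0},{"jaw":43,"delta_pos":[0,-0.002,0.001],"turn":0},{"jaw":44.5,"delta_pos":[0,-0.0035,0.001],"turn":0},{"jaw":46,"delta_pos":[0,-0.005,0.0015],"turn":0},{"jaw":47.5,"delta_pos":[0,-0.007,0.002],"turn":0},{"jaw":49,"delta_pos":[0,-0.009,0.0025],"turn":0},{"jaw":51,"delta_pos":[0,-0.011,0.003],"turn":0},{"jaw":51,"delta_pos":[0,-0.011,0.003],"turn":0}]' 30;python3 to.py; python3 look.py 16 side;python3 - <<'E'
import cv2
s=cv2.imread('pics/side_16.png')
cv2.imwrite('pics/d16.png',cv2.resize(s[190:290,300:400],(600,600),interpolation=cv2.INTER_CUBIC))
E
```

```text
clock: 16.67
position: [0.5559, -0.2613, 0.1151]
ee_rot: [1.0, -0.01, -0.0, -0.0]
ft_force: [0.1, -1.0, 0.9]
grip_width: 0.593
t 16.67 pos [ 0.5559 -0.2613  0.1151] head -91.14 tilt 0.01 F [ 0.1 -1.   0.9] w 50.7 q [-0.27  0.51  0.83  1.66 -0.41  1.15 -0.92]
```

View pics/d16.png

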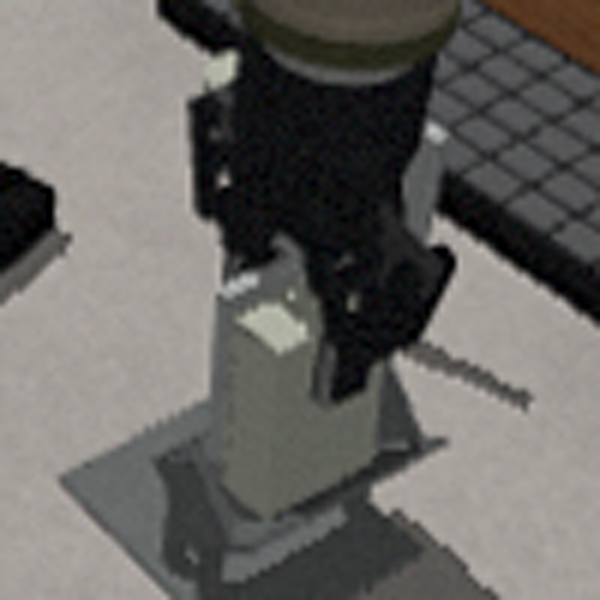

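```bash
python3 -m handwheel '[{"jaw":52.5,"delta_pos":[0,-0.002,0.001],"turn":0},{"jaw":54,"delta_pos":[0,-0.004,0.003],"turn":0},{"jaw":56,"delta_pos":[0,-0.006,0.005],"turn":0},{"jaw":57.5,"delta_pos":[0,-0.008,0.0065],"turn":0},{"jaw":59,"delta_pos":[0,-0.010,0.008],"turn":0},{"jaw":61,"delta_pos":[0,-0.0115,0.010],"turn":0},{"jaw":61,"delta_pos":[0,-0.0115,0.010],"turn":0}]' 30;python3 to.py; python3 look.py 17 side;python3 - <<'E'
import cv2
s=cv2.imread('pics/side_17.png')
cv2.imwrite('pics/d17.png',cv2.resize(s[190:290,300:400],(600,600),interpolation=cv2.INTER_CUBIC))
E
```

```text
clock: 17.3
position: [0.556, -0.2495, 0.1046]
ee_rot: [1.0, -0.01, -0.0, -0.0]
ft_force: [-0.4, 0.5, 0.5]
grip_width: 0.716
t 17.3 pos [ 0.556  -0.2495  0.1046] head -91.13 tilt 0.06 F [-0.4  0.5  0.5] w 61.2 q [-0.29  0.51  0.83  1.69 -0.41  1.13 -0.93]
```

View pics/d17.png

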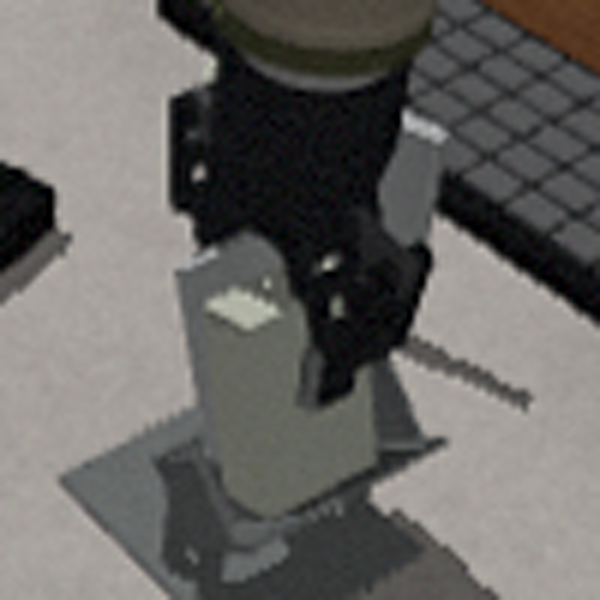

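```bash
python3 -m handwheel '[{"jaw":63.5,"delta_pos":[0,-0.0015,0.002],"turn":0},{"jaw":66,"delta_pos":[0,-0.003,0.004],"turn":0},{"jaw":68.5,"delta_pos":[0,-0.0045,0.006],"turn":0},{"jaw":71,"delta_pos":[0,-0.006,0.008],"turn":0},{"jaw":74,"delta_pos":[0,-0.0075,0.009],"turn":0},{"jaw":74,"delta_pos":[0,-0.0075,0.009],"turn":0}]' 30;python3 to.py; python3 look.py 18 side;python3 - <<'E'
import cv2
s=cv2.imread('pics/side_18.png')
cv2.imwrite('pics/d18.png',cv2.resize(s[190:290,300:400],(600,600),interpolation=cv2.INTER_CUBIC))
E
```

```text
clock: 17.85
position: [0.5562, -0.2423, 0.0959]
ee_rot: [1.0, -0.01, -0.0, -0.0]
ft_force: [0.4, 0.3, 0.2]
grip_width: 0.87
t 17.85 pos [ 0.5562 -0.2423  0.0959] head -91.14 tilt 0.03 F [0.4 0.3 0.2] w 74.3 q [-0.3   0.51  0.82  1.7  -0.41  1.11 -0.94]
```

View pics/d18.png

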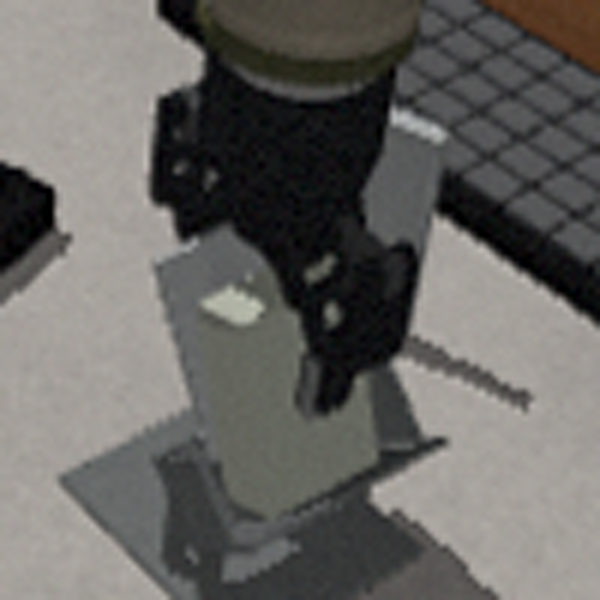

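```bash
python3 -m handwheel '[{"jaw":71,"delta_pos":[0,0.0015,0],"turn":0},{"jaw":68,"delta_pos":[0,0.003,-0.001],"turn":0},{"jaw":65,"delta_pos":[0,0.0045,-0.002],"turn":0},{"jaw":62,"delta_pos":[0,0.006,-0.003],"turn":0},{"jaw":59,"delta_pos":[0,0.0075,-0.004],"turn":0},{"jaw":59,"delta_pos":[0,0.0075,-0.004],"turn":0}]' 20;python3 to.py; python3 look.py 19 side;python3 - <<'E'
import cv2
s=cv2.imread('pics/side_19.png')
cv2.imwrite('pics/d19.png',cv2.resize(s[190:290,300:400],(600,600),interpolation=cv2.INTER_CUBIC))
E
```

```text
clock: 18.4
position: [0.556, -0.251, 0.1005]
ee_rot: [1.0, -0.011, 0.0, 0.0]
ft_force: [-0.7, 2.2, 1.4]
grip_width: 0.694
t 18.4 pos [ 0.556  -0.251   0.1005] head -91.2 tilt 0.02 F [-0.7  2.2  1.4] w 59.3 q [-0.28  0.52  0.83  1.69 -0.41  1.12 -0.93]
```

View pics/d19.png

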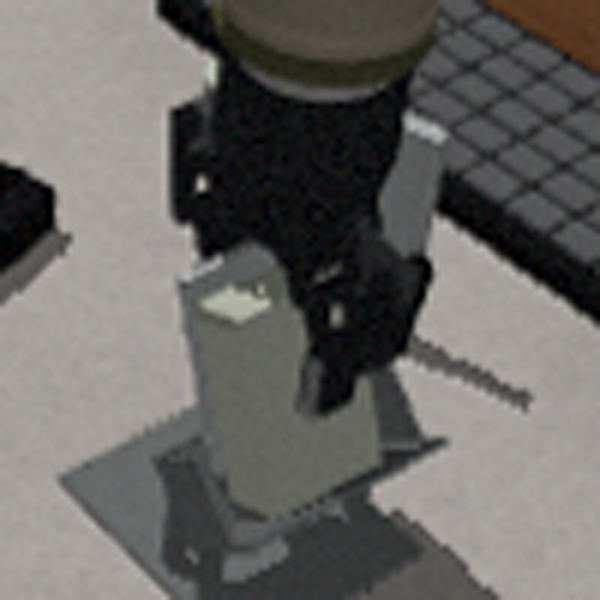

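```bash
cat > tr.py <<'E'
import sys
from geo import *
# side-view crop pixels (scale6, off 300,190) -> tray h, ht on lateral plane
def th(px,py,lat,sc=6,ox=300,oy=190):
    o,d=ray('side',(ox+(px+.5)/sc-.5,oy+(py+.5)/sc-.5))
    S=np.array([.555,-.2748]);l=np.array([.9998,-.021]);s=np.array([-.021,-.9998])
    k=(lat-l@(o[:2]-S))/(l@d[:2]);P=o+k*d
    return (s@(P[:2]-S)*1000).round(1),(P[2]*1000).round(1)
for a in sys.argv[1:]:
    x,y,lat=map(float,a.split(','));print(a,th(x,y,lat))
E
echo d19; python3 tr.py 238,323,-.031 262,520,-.031 197,305,-.031 232,498,-.031 180,283,-.034
echo d18; python3 tr.py 240,325,-.031 262,520,-.031 195,303,-.031 155,262,-.034
echo d15; python3 tr.py 290,325,-.031  255,287,-.031 235,268,-.034
```

```text
d19
238,323,-.031 (np.float64(-15.2), np.float64(152.5))
262,520,-.031 (np.float64(15.0), np.float64(60.9))
197,305,-.031 (np.float64(-40.8), np.float64(142.4))
232,498,-.031 (np.float64(-4.6), np.float64(56.6))
180,283,-.034 (np.float64(-49.6), np.float64(149.7))
d18
240,325,-.031 (np.float64(-13.9), np.float64(152.4))
262,520,-.031 (np.float64(15.0), np.float64(60.9))
195,303,-.031 (np.float64(-42.2), np.float64(142.5))
155,262,-.034 (np.float64(-66.6), np.float64(148.7))
d15
290,325,-.031 (np.float64(13.9), np.float64(174.6))
255,287,-.031 (np.float64(-8.3), np.float64(177.9))
235,268,-.034 (np.float64(-18.0), np.float64(182.3))
```

```bash
python3 -m handwheel '[{"jaw":56,"delta_pos":[0,0.0035,-0.004],"turn":0},{"jaw":53,"delta_pos":[0,0.007,-0.008],"turn":0},{"jaw":50,"delta_pos":[0,0.0105,-0.012],"turn":0},{"jaw":47,"delta_pos":[0,0.014,-0.017],"turn":0},{"jaw":45,"delta_pos":[0,0.017,-0.021],"turn":0},{"jaw":43,"delta_pos":[0,0.020,-0.026],"turn":0},{"jaw":41,"delta_pos":[0,0.022,-0.030],"turn":0},{"jaw":39,"delta_pos":[0,0.022,-0.033],"turn":0},{"jaw":39,"delta_pos":[0,0.022,-0.033],"turn":0}]' 40;python3 to.py; python3 look.py 20 side;python3 - <<'E'
import cv2
s=cv2.imread('pics/side_20.png')
cv2.imwrite('pics/d20.png',cv2.resize(s[190:290,300:400],(600,600),interpolation=cv2.INTER_CUBIC))
E
```

```text
clock: 19.2
position: [0.5559, -0.2727, 0.134]
ee_rot: [1.0, -0.01, 0.001, 0.0]
ft_force: [-0.1, 0.2, -0.3]
grip_width: 0.455
t 19.2 pos [ 0.5559 -0.2727  0.134 ] head -91.18 tilt 0.06 F [-0.1  0.2 -0.3] w 38.9 q [-0.25  0.5   0.84  1.63 -0.4   1.19 -0.91]
```

View pics/d20.png

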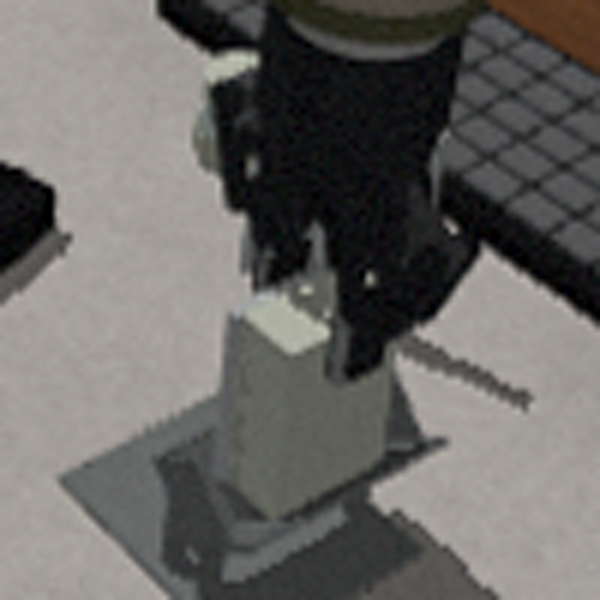

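```bash
python3 tr.py 243,316,-.031 290,354,-.031 275,520,-.031 227,316,-.034
```

```text
243,316,-.031 (np.float64(-12.9), np.float64(158.3))
290,354,-.031 (np.float64(16.3), np.float64(160.6))
275,520,-.031 (np.float64(22.4), np.float64(67.9))
227,316,-.034 (np.float64(-19.1), np.float64(154.9))
```

```bash
python3 -m handwheel '[{"jaw":30,"delta_pos":[0,0,0],"turn":0},{"jaw":30,"delta_pos":[0,0,0],"turn":0},{"jaw":30,"delta_pos":[0,0,-0.01],"turn":0},{"jaw":30,"delta_pos":[0,0,-0.02],"turn":0},{"jaw":30,"delta_pos":[0,0.005,-0.025],"turn":0},{"jaw":30,"delta_pos":[0,0.012,-0.025],"turn":0},{"jaw":30,"delta_pos":[0,0.021,-0.025],"turn":0},{"jaw":30,"delta_pos":[0,0.021,-0.025],"turn":0},{"jaw":30,"delta_pos":[0,0.021,-0.025],"turn":0}]' 30;python3 to.py; python3 look.py 21 side;python3 - <<'E'
import cv2
s=cv2.imread('pics/side_21.png')
cv2.imwrite('pics/d21.png',cv2.resize(s[190:290,300:400],(600,600),interpolation=cv2.INTER_CUBIC))
E
```

```text
clock: 20.0
position: [0.5544, -0.2944, 0.1577]
ee_rot: [1.0, -0.011, -0.0, 0.0]
ft_force: [0.9, 0.7, -4.5]
grip_width: 0.437
t 20.0 pos [ 0.5544 -0.2944  0.1577] head -91.27 tilt 0.06 F [ 0.9  0.7 -4.5] w 37.4 q [-0.22  0.5   0.85  1.58 -0.39  1.24 -0.89]
```

View pics/d21.png

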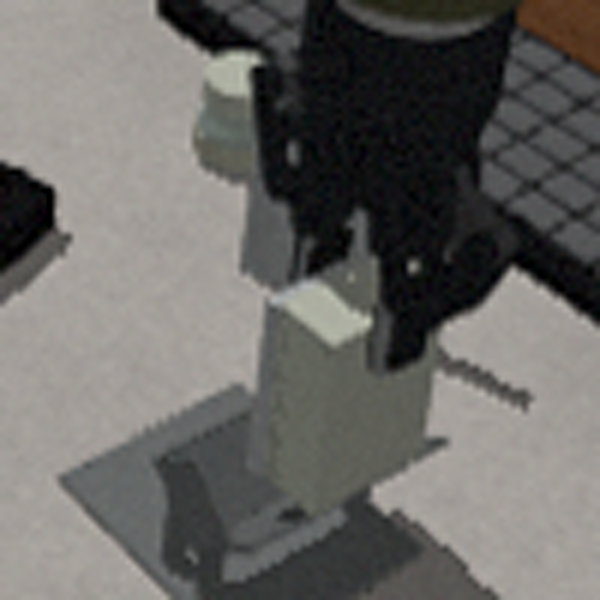

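```bash
python3 -m handwheel '[{"jaw":30,"delta_pos":[0,0,0.006],"turn":0},{"jaw":30,"delta_pos":[0,0,0.009],"turn":0},{"jaw":30,"delta_pos":[0,0,0.011],"turn":0},{"jaw":30,"delta_pos":[0,0,0.013],"turn":0},{"jaw":30,"delta_pos":[0,0,0.015],"turn":0},{"jaw":30,"delta_pos":[0,0,0.015],"turn":0}]' 30;python3 to.py; python3 look.py 22 side;python3 - <<'E'
import cv2
s=cv2.imread('pics/side_22.png')
cv2.imwrite('pics/d22.png',cv2.resize(s[190:290,300:400],(600,600),interpolation=cv2.INTER_CUBIC))
E
```

```text
clock: 20.55
position: [0.5558, -0.2943, 0.1451]
ee_rot: [1.0, -0.01, 0.001, 0.001]
ft_force: [-3.8, -0.5, 10.7]
grip_width: 0.438
t 20.55 pos [ 0.5558 -0.2943  0.1451] head -91.17 tilt 0.16 F [-3.8 -0.5 10.7] w 37.4 q [-0.21  0.51  0.85  1.6  -0.4   1.21 -0.88]
```

View pics/d22.png

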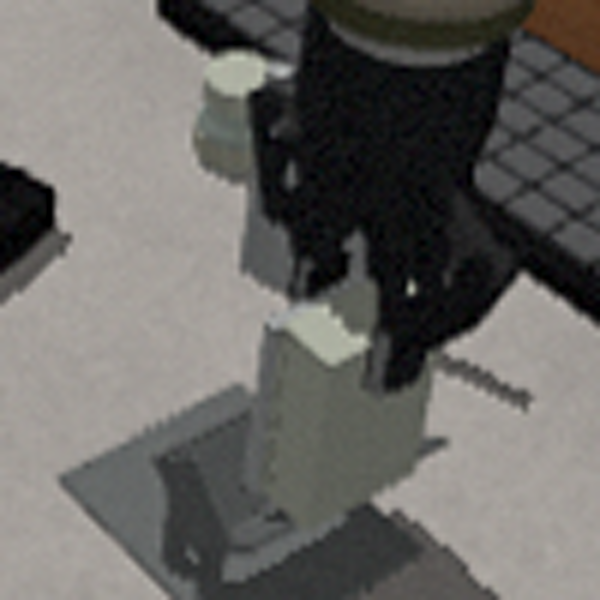

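```bash
python3 -m handwheel '[{"jaw":30,"delta_pos":[0,0,0.002],"turn":0},{"jaw":30,"delta_pos":[0,0,0.004],"turn":0},{"jaw":30,"delta_pos":[0,0,0.006],"turn":0},{"jaw":30,"delta_pos":[0,0,0.006],"turn":0}]' 25;python3 to.py; python3 look.py 23 side;python3 - <<'E'
import cv2
s=cv2.imread('pics/side_23.png')
cv2.imwrite('pics/d23.png',cv2.resize(s[190:290,300:400],(600,600),interpolation=cv2.INTER_CUBIC))
E
```

```text
clock: 20.93
position: [0.5575, -0.2955, 0.1422]
ee_rot: [1.0, -0.01, 0.004, 0.001]
ft_force: [-5.4, 1.6, 30.4]
grip_width: 0.444
t 20.93 pos [ 0.5575 -0.2955  0.1422] head -91.18 tilt 0.46 F [-5.4  1.6 30.4] w 37.9 q [-0.21  0.51  0.85  1.6  -0.41  1.2  -0.88]
```

View pics/d23.png

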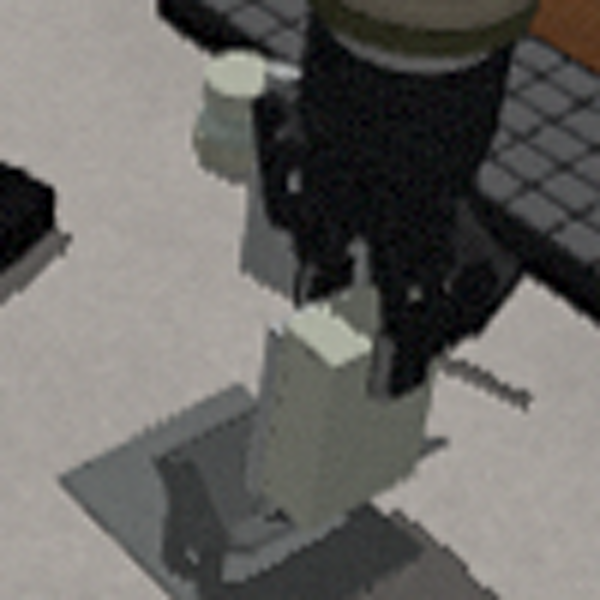

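```bash
python3 -m handwheel '[{"jaw":30,"delta_pos":[0,0,0.002],"turn":0},{"jaw":30,"delta_pos":[0,0,0.004],"turn":0},{"jaw":30,"delta_pos":[0,0,0.006],"turn":0},{"jaw":30,"delta_pos":[0,0,0.008],"turn":0},{"jaw":30,"delta_pos":[0,0,0.008],"turn":0}]' 20;python3 to.py; python3 look.py 24 side;python3 - <<'E'
import cv2
s=cv2.imread('pics/side_24.png')
cv2.imwrite('pics/d24.png',cv2.resize(s[190:290,300:400],(600,600),interpolation=cv2.INTER_CUBIC))
E
```

```text
clock: 21.4
position: [0.5586, -0.2954, 0.1348]
ee_rot: [1.0, -0.01, 0.005, 0.002]
ft_force: [-3.0, 2.2, 33.6]
grip_width: 0.44
t 21.4 pos [ 0.5586 -0.2954  0.1348] head -91.14 tilt 0.58 F [-3.   2.2 33.6] w 37.6 q [-0.21  0.52  0.84  1.61 -0.41  1.19 -0.87]
```

View pics/d24.png

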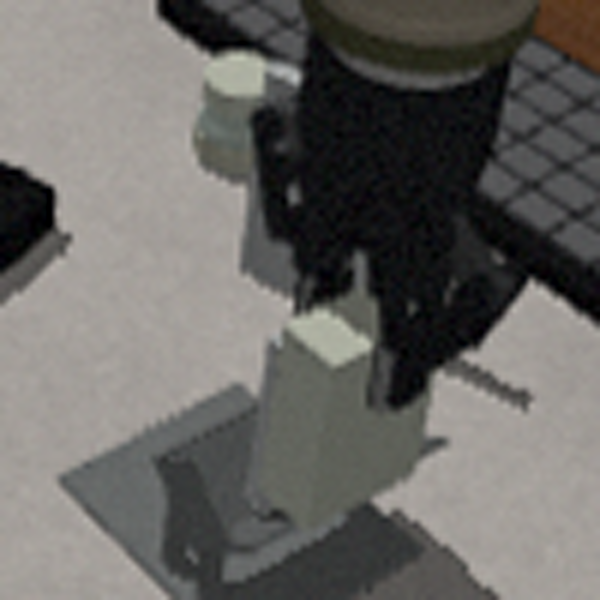

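```bash
python3 tr.py 287,326,-.031 330,364,-.031 300,527,-.031 270,347,-.034 250,505,-.034
```

```text
287,326,-.031 (np.float64(12.4), np.float64(172.9))
330,364,-.031 (np.float64(38.3), np.float64(173.1))
300,527,-.031 (np.float64(37.0), np.float64(77.2))
270,347,-.034 (np.float64(7.7), np.float64(159.0))
250,505,-.034 (np.float64(9.6), np.float64(67.1))
```

```bash
python3 -m handwheel '[{"jaw":30,"delta_pos":[0,0,0.002],"turn":0},{"jaw":30,"delta_pos":[0,0,0.004],"turn":0},{"jaw":30,"delta_pos":[0,0,0.006],"turn":0},{"jaw":30,"delta_pos":[0,0,0.006],"turn":0}]' 20;python3 to.py; python3 look.py 25 side;python3 - <<'E'
import cv2
s=cv2.imread('pics/side_25.png')
cv2.imwrite('pics/d25.png',cv2.resize(s[190:290,300:400],(600,600),interpolation=cv2.INTER_CUBIC))
E
```

```text
clock: 21.78
position: [0.5591, -0.2954, 0.1291]
ee_rot: [1.0, -0.01, 0.005, 0.002]
ft_force: [-1.4, 2.9, 32.6]
grip_width: 0.441
t 21.78 pos [ 0.5591 -0.2954  0.1291] head -91.13 tilt 0.64 F [-1.4  2.9 32.6] w 37.7 q [-0.21  0.53  0.84  1.61 -0.42  1.18 -0.87]
```

View pics/d25.png

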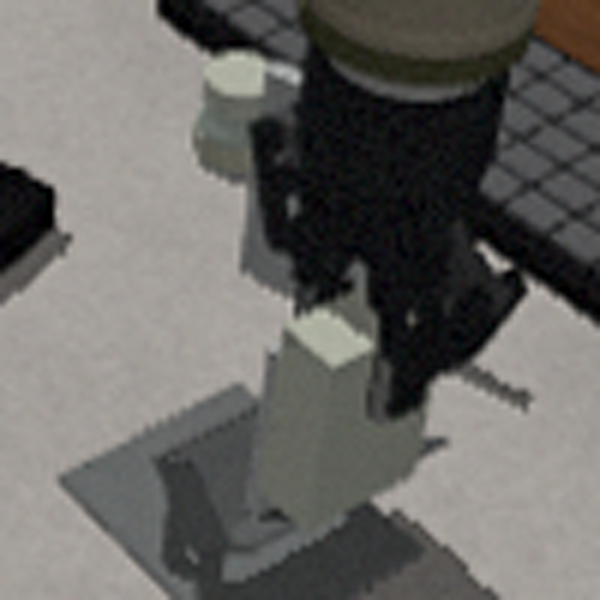

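```bash
python3 -m handwheel '[{"jaw":30,"delta_pos":[0,0,-0.012],"turn":0},{"jaw":30,"delta_pos":[0,0,-0.018],"turn":0},{"jaw":30,"delta_pos":[0,0,-0.022],"turn":0},{"jaw":30,"delta_pos":[0.002,-0.005,-0.022],"turn":0},{"jaw":30,"delta_pos":[0.002,-0.0115,-0.022],"turn":0},{"jaw":30,"delta_pos":[0.002,-0.0115,-0.022],"turn":0},{"jaw":30,"delta_pos":[0.002,-0.0115,-0.022],"turn":0}]' 40;python3 to.py .5555,-.284,.1256,-91.2; python3 look.py 26 side;python3 - <<'E'
import cv2
s=cv2.imread('pics/side_26.png')
cv2.imwrite('pics/d26.png',cv2.resize(s[190:290,300:400],(600,600),interpolation=cv2.INTER_CUBIC))
E
```

```text
clock: 22.42
position: [0.5574, -0.2807, 0.1444]
ee_rot: [1.0, -0.01, -0.001, -0.0]
ft_force: [0.0, 0.2, -3.9]
grip_width: 0.438
t 22.42 pos [ 0.5574 -0.2807  0.1444] head -91.09 tilt 0.08 F [ 0.   0.2 -3.9] w 37.4 q [-0.24  0.5   0.85  1.61 -0.4   1.21 -0.9 ]
.5555,-.284,.1256,-91.2 delta [-0.0018  0.0034  0.0188] turn 0.0006 dist 0.019
```

View pics/d26.png

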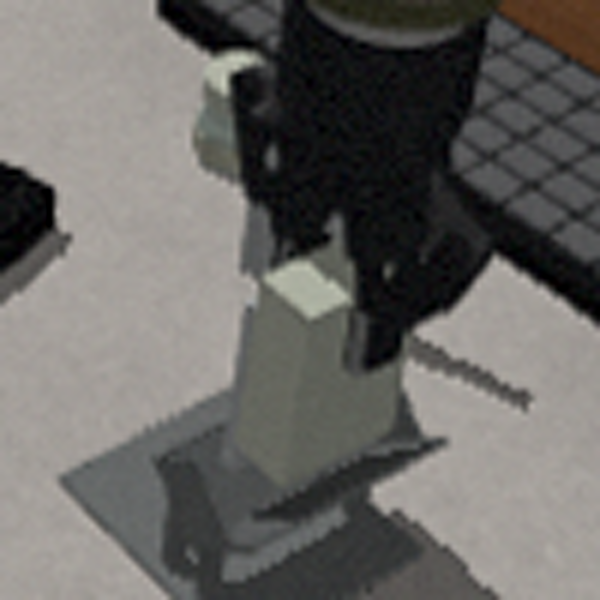

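```bash
python3 -m handwheel '[{"jaw":30,"delta_pos":[-0.001,0.0035,0.006],"turn":0},{"jaw":30,"delta_pos":[-0.001,0.0035,0.011],"turn":0},{"jaw":30,"delta_pos":[-0.001,0.0035,0.015],"turn":0},{"jaw":30,"delta_pos":[-0.001,0.0035,0.018],"turn":0},{"jaw":30,"delta_pos":[-0.001,0.0035,0.018],"turn":0}]' 40;python3 to.py .5555,-.284,.1256,-91.2
```

```text
clock: 22.88
position: [0.5566, -0.2845, 0.1272]
ee_rot: [1.0, -0.01, 0.0, -0.001]
ft_force: [-2.4, 4.3, 2.8]
grip_width: 0.435
t 22.88 pos [ 0.5566 -0.2845  0.1272] head -91.14 tilt 0.11 F [-2.4  4.3  2.8] w 37.1 q [-0.22  0.52  0.84  1.62 -0.41  1.18 -0.88]
.5555,-.284,.1256,-91.2 delta [-0.0011 -0.0005  0.0016] turn 0.0003 dist 0.002
```

```bash
python3 -m handwheel '[{"jaw":38.5,"delta_pos":[0,0,0],"turn":0},{"jaw":40,"delta_pos":[0,-0.001,0.001],"turn":0},{"jaw":41.5,"delta_pos":[0,-0.003,0.003],"turn":0},{"jaw":42.5,"delta_pos":[0,-0.005,0.005],"turn":0},{"jaw":43.5,"delta_pos":[0,-0.007,0.0075],"turn":0},{"jaw":45,"delta_pos":[0,-0.009,0.010],"turn":0},{"jaw":46.5,"delta_pos":[0,-0.011,0.0125],"turn":0},{"jaw":48,"delta_pos":[0,-0.0135,0.015],"turn":0},{"jaw":48,"delta_pos":[0,-0.0135,0.015],"turn":0}]' 25;python3 to.py; python3 look.py 27 side;python3 - <<'E'
import cv2
s=cv2.imread('pics/side_27.png')
cv2.imwrite('pics/d27.png',cv2.resize(s[190:290,300:400],(600,600),interpolation=cv2.INTER_CUBIC))
E
```

```text
clock: 23.63
position: [0.5565, -0.2709, 0.1115]
ee_rot: [1.0, -0.01, -0.0, -0.0]
ft_force: [0.4, 1.0, -0.4]
grip_width: 0.563
t 23.63 pos [ 0.5565 -0.2709  0.1115] head -91.13 tilt 0.06 F [ 0.4  1.  -0.4] w 48.1 q [-0.24  0.52  0.83  1.65 -0.42  1.15 -0.9 ]
```

View pics/d27.png

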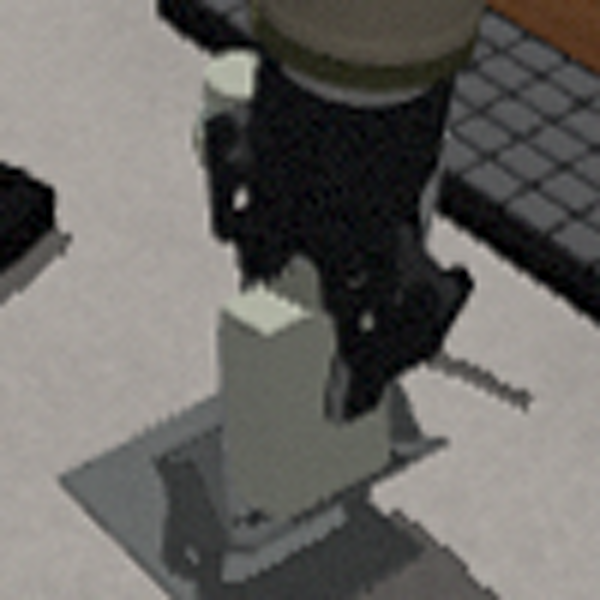

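```bash
python3 - <<'E'
import cv2
s=cv2.imread('pics/side_27.png')
c=s[230:290,320:380];c=cv2.convertScaleAbs(c,alpha=1.6,beta=0)
cv2.imwrite('pics/e27.png',cv2.resize(c,(720,720),interpolation=cv2.INTER_NEAREST))
E
python3 tr.py 222,312,-.031 264,338,-.031 232,518,-.031
```

```text
222,312,-.031 (np.float64(-25.4), np.float64(150.6))
264,338,-.031 (np.float64(0.7), np.float64(156.8))
232,518,-.031 (np.float64(-2.9), np.float64(45.4))
```

View pics/e27.png

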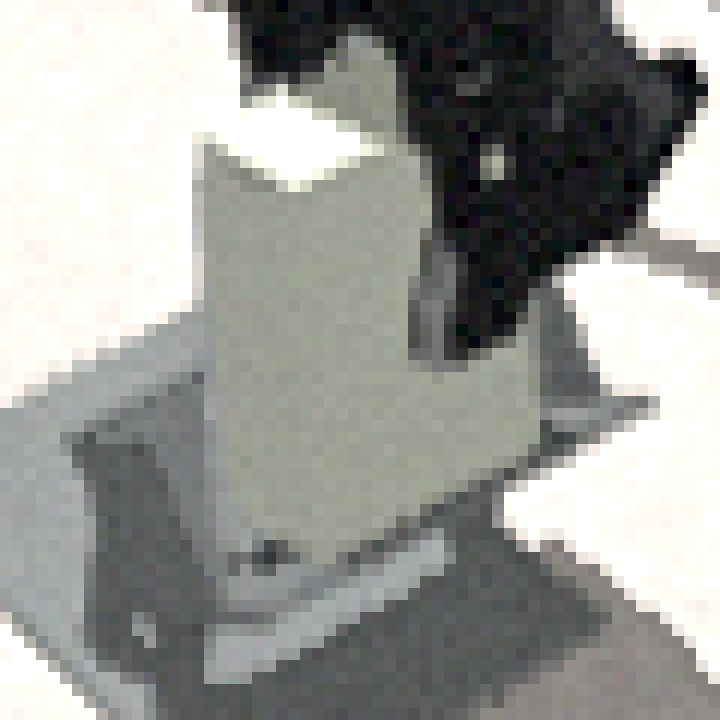

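```bash
python3 -m handwheel '[{"jaw":49.5,"delta_pos":[0,-0.0025,0.002],"turn":0},{"jaw":51,"delta_pos":[0,-0.005,0.004],"turn":0},{"jaw":52.5,"delta_pos":[0,-0.0075,0.006],"turn":0},{"jaw":54,"delta_pos":[0,-0.010,0.008],"turn":0},{"jaw":55.5,"delta_pos":[0,-0.012,0.0095],"turn":0},{"jaw":57,"delta_pos":[0,-0.0145,0.0115],"turn":0},{"jaw":59,"delta_pos":[0,-0.017,0.013],"turn":0},{"jaw":59,"delta_pos":[0,-0.017,0.013],"turn":0}]' 25;python3 to.py; python3 look.py 28 side;python3 - <<'E'
import cv2
s=cv2.imread('pics/side_28.png')
c=s[220:290,315:385];c=cv2.convertScaleAbs(c,alpha=1.6,beta=0)
cv2.imwrite('pics/d28.png',cv2.resize(c,(700,700),interpolation=cv2.INTER_CUBIC))
E
```

```text
clock: 24.35
position: [0.5569, -0.254, 0.0987]
ee_rot: [1.0, -0.01, -0.0, -0.0]
ft_force: [-1.0, 2.7, -0.8]
grip_width: 0.691
t 24.35 pos [ 0.5569 -0.254   0.0987] head -91.13 tilt 0.04 F [-1.   2.7 -0.8] w 59.1 q [-0.27  0.52  0.82  1.68 -0.42  1.12 -0.92]
```

View pics/d28.png

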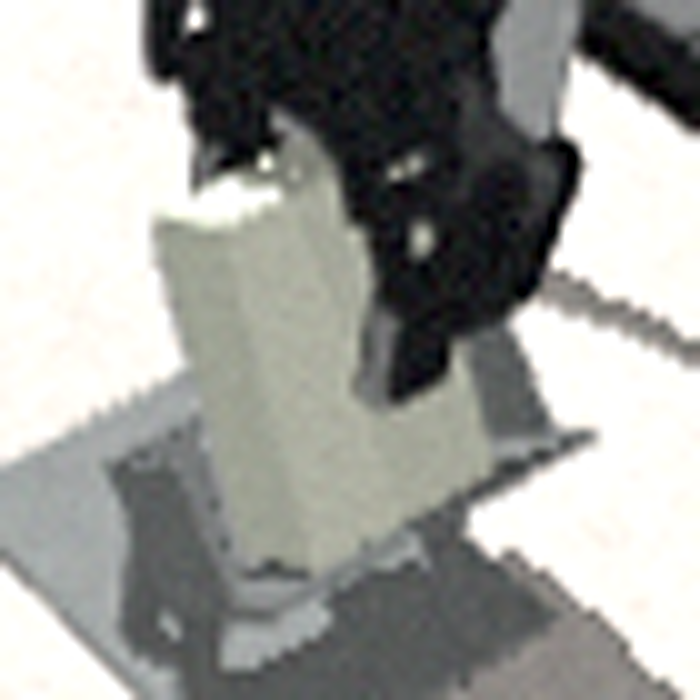

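```bash
python3 -m handwheel '[{"jaw":60.5,"delta_pos":[0,-0.002,0.0015],"turn":0},{"jaw":62,"delta_pos":[0,-0.004,0.003],"turn":0},{"jaw":63.5,"delta_pos":[0,-0.0055,0.0045],"turn":0},{"jaw":65,"delta_pos":[0,-0.007,0.006],"turn":0},{"jaw":66.5,"delta_pos":[0,-0.0085,0.0075],"turn":0},{"jaw":68,"delta_pos":[0,-0.010,0.009],"turn":0},{"jaw":70,"delta_pos":[0,-0.0115,0.010],"turn":0},{"jaw":72,"delta_pos":[0,-0.013,0.011],"turn":0},{"jaw":72,"delta_pos":[0,-0.013,0.011],"turn":0}]' 25;python3 to.py; python3 look.py 29 side;python3 - <<'E'
import cv2
s=cv2.imread('pics/side_29.png')
c=s[220:290,315:385];c=cv2.convertScaleAbs(c,alpha=1.6,beta=0)
cv2.imwrite('pics/d29.png',cv2.resize(c,(700,700),interpolation=cv2.INTER_CUBIC))
E
```

```text
clock: 25.15
position: [0.5573, -0.2417, 0.0881]
ee_rot: [1.0, -0.01, 0.0, 0.0]
ft_force: [-0.2, -0.3, -0.3]
grip_width: 0.847
t 25.15 pos [ 0.5573 -0.2417  0.0881] head -91.16 tilt 0.01 F [-0.2 -0.3 -0.3] w 72.3 q [-0.29  0.52  0.82  1.71 -0.42  1.1  -0.94]
```

View pics/d29.png

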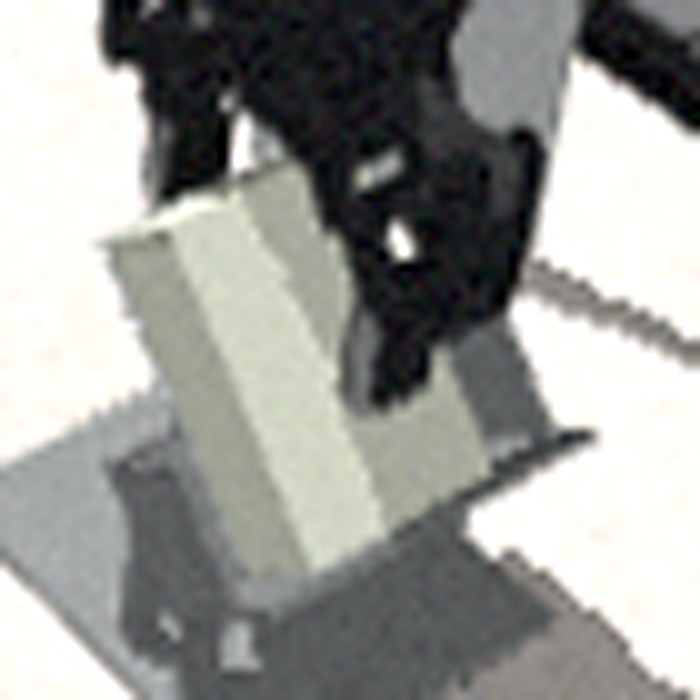

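```bash
python3 -m handwheel '[{"jaw":78,"delta_pos":[0,-0.001,0],"turn":0},{"jaw":85,"delta_pos":[0,-0.002,0],"turn":0},{"jaw":85,"delta_pos":[0,-0.002,0],"turn":0},{"jaw":85,"delta_pos":[0,-0.002,-0.02],"turn":0},{"jaw":85,"delta_pos":[0,-0.002,-0.05],"turn":0},{"jaw":85,"delta_pos":[0,-0.002,-0.085],"turn":0},{"jaw":85,"delta_pos":[0,-0.002,-0.12],"turn":0},{"jaw":85,"delta_pos":[0,-0.002,-0.13],"turn":0},{"jaw":85,"delta_pos":[0,-0.002,-0.13],"turn":0}]' 25;python3 to.py; python3 look.py 30 side top;python3 - <<'E'
import cv2
s=cv2.imread('pics/side_30.png');t=cv2.imread('pics/top_30.png')
c=s[220:290,315:385];c=cv2.convertScaleAbs(c,alpha=1.6,beta=0)
cv2.imwrite('pics/d30.png',cv2.resize(c,(700,700),interpolation=cv2.INTER_CUBIC))
E
```

```text
clock: 25.95
position: [0.5586, -0.2408, 0.2216]
ee_rot: [1.0, -0.01, 0.003, 0.001]
ft_force: [-0.2, 0.0, -0.3]
grip_width: 0.993
t 25.95 pos [ 0.5586 -0.2408  0.2216] head -91.18 tilt 0.31 F [-0.2  0.  -0.3] w 84.8 q [-0.36  0.39  0.9   1.57 -0.32  1.33 -1.01]
```

View pics/d30.png

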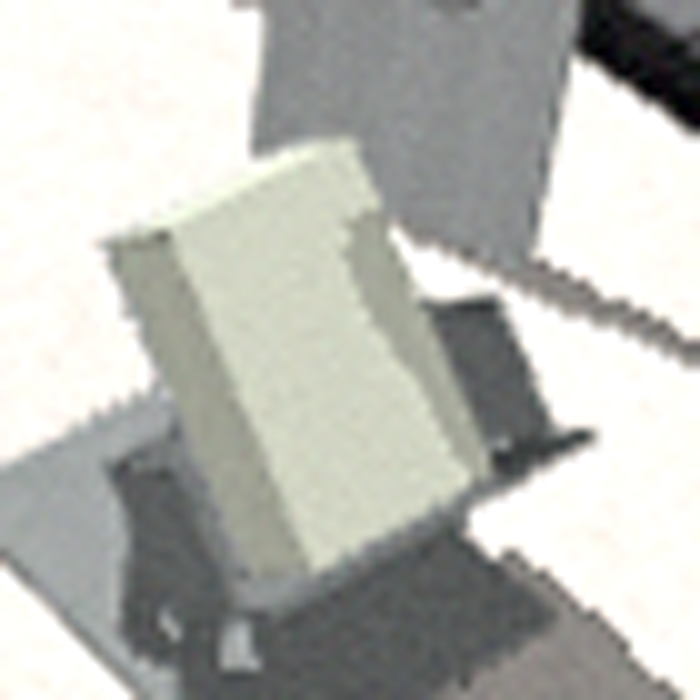

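```bash
cat > pt.py <<'E'
from geo import *
S=np.array([.555,-.2748]);l=np.array([.9998,-.021]);s_=np.array([-.021,-.9998])
def bed(x,y,z):
    h=(x+z)*.7071; return np.r_[S+s_*h+l*y, .045+(z-x)*.7071]
def pr(x,y,z,sc=10,ox=315,oy=220): return ((proj('side',bed(x,y,z))[0]-[ox,oy]+.5)*sc-.5).round().astype(int)
E
python3 - <<'E'
from pt import *
import cv2
for x in(-.095,0):
  for y in(-.031,.031): print('rack z38',x,y,pr(x,y,.038),'z8',pr(x,y,.008))
for o in(0,.005,.01,.015): print('cover top near',o,pr(-.095+o,-.034,.008),pr(-.095+o,-.034,0),'far',pr(-.095+o,.034,.008))
print('bot',pr(0,-.034,.008),pr(0,-.034,0))
E
```

```text
rack z38 -0.095 -0.031 [179 220] z8 [121 232]
rack z38 -0.095 0.031 [365 132] z8 [304 146]
rack z38 0 -0.031 [322 567] z8 [260 571]
rack z38 0 0.031 [505 470] z8 [440 476]
cover top near 0 [112 236] [ 97 240] far [313 142]
cover top near 0.005 [119 254] [104 257] far [320 159]
cover top near 0.01 [126 272] [111 275] far [327 177]
cover top near 0.015 [134 290] [119 293] far [334 194]
bot [251 576] [235 576]
```

```bash
python3 - <<'E'
import cv2,numpy as np
s=cv2.imread('pics/side_30.png')
c=s[235:285,320:350].astype(float)
m=c.mean(2,keepdims=True);c=np.clip((m+(c-m)*4)*1.5,0,255).astype(np.uint8)
a=cv2.resize(c,(450,750//1),interpolation=cv2.INTER_NEAREST)[:600]
t=cv2.imread('pics/top_30.png')[190:250,330:400]
t=cv2.convertScaleAbs(t,alpha=1.5)
b=cv2.resize(t,(350,300),interpolation=cv2.INTER_NEAREST);b=cv2.copyMakeBorder(b,0,300,0,0,cv2.BORDER_CONSTANT)
cv2.imwrite('pics/e30.png',cv2.hconcat([a,b]))
E
```

```text
(no output)
```

View pics/e30.png

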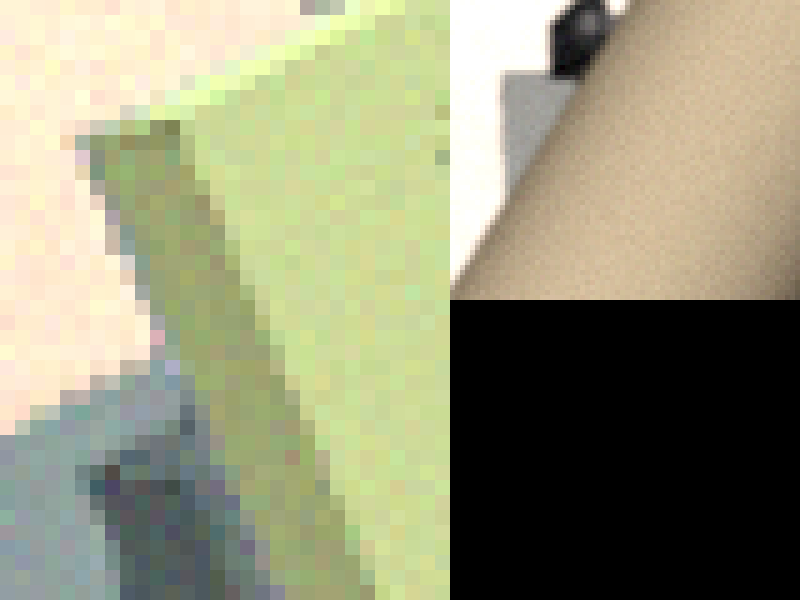

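```bash
python3 - <<'E'
from pt import *
def onbed(px,py,z):
    o,d=ray('side',(315+(px+.5)/10-.5,220+(py+.5)/10-.5))
    X=bed(0,0,0);ex=bed(1,0,0)-X;ey=bed(0,1,0)-X;ez=bed(0,0,1)-X
    k=(z-ez@(o-X))/(ez@d);P=o+k*d-X
    return (ex@P*1000).round(1),(ey@P*1000).round(1)
for p in[(175,237),(310,572),(490,465),(357,140)]: print(p,onbed(*p,.038))
for p in[(110,245),(240,580)]: print(p,onbed(*p,.008))
E
python3 to.py .5527,-.2418,.22,-1.2
```

```text
(175, 237) (np.float64(-91.4), np.float64(-34.0))
(310, 572) (np.float64(-0.4), np.float64(-34.7))
(490, 465) (np.float64(-3.0), np.float64(27.4))
(357, 140) (np.float64(-94.0), np.float64(27.6))
(110, 245) (np.float64(-93.2), np.float64(-35.4))
(240, 580) (np.float64(-0.3), np.float64(-37.5))
t 26.05 pos [ 0.5573 -0.2397  0.2179] head -91.16 tilt 0.03 F [-0.3  1.   0.1] w 84.9 q [-0.36  0.4   0.9   1.57 -0.32  1.33 -1.01]
.5527,-.2418,.22,-1.2 delta [-0.0045  0.0022 -0.0021] turn -0.4998 dist 0.005
```

```bash
python3 -m handwheel '[{"jaw":85,"delta_pos":[0,0,0],"turn":-0.04},{"jaw":85,"delta_pos":[0,0,0],"turn":-0.08},{"jaw":85,"delta_pos":[0,0,0],"turn":-0.12},{"jaw":85,"delta_pos":[0,0,0],"turn":-0.16},{"jaw":85,"delta_pos":[0,0,0],"turn":-0.2},{"jaw":85,"delta_pos":[0,0,0],"turn":-0.24},{"jaw":85,"delta_pos":[-0.005,0.002,0],"turn":-0.28},{"jaw":85,"delta_pos":[-0.005,0.002,0],"turn":-0.32},{"jaw":85,"delta_pos":[-0.005,0.002,0],"turn":-0.36},{"jaw":85,"delta_pos":[-0.005,0.002,0],"turn":-0.4}]'; python3 to.py .5523,-.2417,.2,-.5
```

```text
clock: 26.88
position: [0.5515, -0.2414, 0.2163]
ee_rot: [0.815, 0.579, -0.001, -0.001]
ft_force: [-0.0, 0.7, -1.4]
grip_width: 0.993
t 26.88 pos [ 0.5515 -0.2414  0.2163] head -19.19 tilt 0.16 F [-0.   0.7 -1.4] w 84.8 q [-0.19  0.33  0.66  1.58 -0.21  1.31  0.17]
.5523,-.2417,.2,-.5 delta [-0.0001  0.0009  0.0163] turn -0.1039 dist 0.016
```

```bash
python3 -m handwheel '[{"jaw":85,"delta_pos":[0,0.001,0],"turn":-0.04},{"jaw":85,"delta_pos":[0,0.001,0.01],"turn":-0.08},{"jaw":85,"delta_pos":[0,0.001,0.02],"turn":-0.104},{"jaw":85,"delta_pos":[0,0.001,0.05],"turn":-0.104},{"jaw":85,"delta_pos":[0,0.001,0.07],"turn":-0.104},{"jaw":85,"delta_pos":[0,0.001,0.07],"turn":-0.104},{"jaw":85,"delta_pos":[0,0.001,0.07],"turn":-0.104}]'; python3 to.py .5523,-.2417,.1,-.5;python3 look.py 31 side;python3 - <<'E'
import cv2
s=cv2.imread('pics/side_31.png')
cv2.imwrite('pics/d31.png',cv2.resize(s[190:290,300:400],(600,600),interpolation=cv2.INTER_CUBIC))
E
```

```text
clock: 27.47
position: [0.552, -0.2416, 0.1465]
ee_rot: [0.712, 0.702, -0.001, -0.002]
ft_force: [0.0, 0.2, 0.6]
grip_width: 0.995
t 27.47 pos [ 0.552  -0.2416  0.1465] head -0.84 tilt 0.22 F [0.  0.2 0.6] w 85.0 q [-0.14  0.38  0.59  1.65 -0.23  1.18  0.5 ]
.5523,-.2417,.1,-.5 delta [-0.0001  0.0005  0.0465] turn -0.0019 dist 0.047
```

View pics/d31.png

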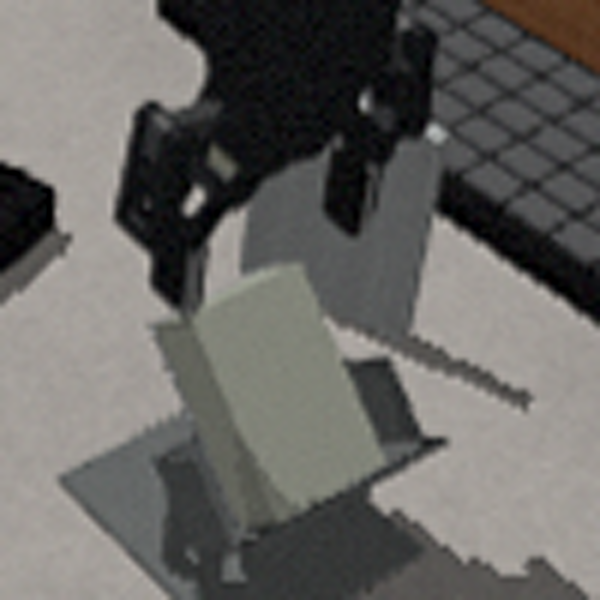

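```bash
python3 -m handwheel '[{"jaw":85,"delta_pos":[0,0,0.02],"turn":0},{"jaw":85,"delta_pos":[0,0,0.035],"turn":0},{"jaw":85,"delta_pos":[0,0,0.047],"turn":0},{"jaw":85,"delta_pos":[0,0,0.047],"turn":0},{"jaw":78,"delta_pos":[0,0,0.047],"turn":0},{"jaw":72,"delta_pos":[0,0,0.047],"turn":0},{"jaw":67,"delta_pos":[0,0,0.047],"turn":0},{"jaw":67,"delta_pos":[0,0,0.047],"turn":0}]' 40; python3 to.py;python3 look.py 32 side;python3 - <<'E'
import cv2
s=cv2.imread('pics/side_32.png')
cv2.imwrite('pics/d32.png',cv2.resize(s[190:290,300:400],(600,600),interpolation=cv2.INTER_CUBIC))
E
```

```text
clock: 28.18
position: [0.5537, -0.2423, 0.1022]
ee_rot: [0.712, 0.702, 0.0, 0.001]
ft_force: [-0.1, -0.8, 0.1]
grip_width: 0.781
t 28.18 pos [ 0.5537 -0.2423  0.1022] head -0.83 tilt 0.09 F [-0.1 -0.8  0.1] w 66.7 q [-0.12  0.43  0.58  1.7  -0.26  1.09  0.52]
```

View pics/d32.png

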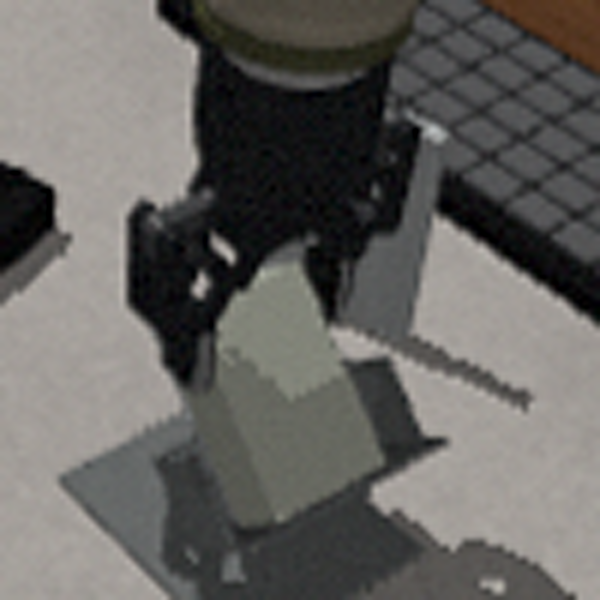

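```bash
python3 -m handwheel '[{"jaw":63,"delta_pos":[0,0,0],"turn":0},{"jaw":58,"delta_pos":[0,0,0],"turn":0},{"jaw":58,"delta_pos":[0,0,0],"turn":0},{"jaw":58,"delta_pos":[0,0,0],"turn":0}]' 80; python3 to.py
```

```text
clock: 28.57
position: [0.553, -0.2422, 0.1021]
ee_rot: [0.712, 0.702, 0.0, -0.0]
ft_force: [-4.4, 0.9, 8.0]
grip_width: 0.716
t 28.57 pos [ 0.553  -0.2422  0.1021] head -0.83 tilt 0.02 F [-4.4  0.9  8. ] w 61.1 q [-0.12  0.43  0.58  1.7  -0.26  1.09  0.52]
```

```bash
python3 -m handwheel '[{"jaw":58,"delta_pos":[-0.001,0,-0.001],"turn":0},{"jaw":58,"delta_pos":[-0.0025,0,-0.0025],"turn":0},{"jaw":58,"delta_pos":[-0.0045,0,-0.0045],"turn":0},{"jaw":58,"delta_pos":[-0.0065,0,-0.0065],"turn":0},{"jaw":58,"delta_pos":[-0.0085,0,-0.0085],"turn":0},{"jaw":58,"delta_pos":[-0.0105,0,-0.0105],"turn":0},{"jaw":58,"delta_pos":[-0.0125,0,-0.0125],"turn":0},{"jaw":58,"delta_pos":[-0.0145,0,-0.0145],"turn":0},{"jaw":58,"delta_pos":[-0.0165,0,-0.0165],"turn":0},{"jaw":58,"delta_pos":[-0.019,0,-0.019],"turn":0}]' 80; python3 to.py;python3 look.py 33 side;python3 - <<'E'
import cv2
s=cv2.imread('pics/side_33.png')
cv2.imwrite('pics/d33.png',cv2.resize(s[190:290,300:400],(600,600),interpolation=cv2.INTER_CUBIC))
E
```

```text
clock: 29.4
position: [0.5531, -0.2606, 0.1203]
ee_rot: [0.712, 0.702, 0.0, -0.0]
ft_force: [-0.5, 4.7, -0.6]
grip_width: 0.712
t 29.4 pos [ 0.5531 -0.2606  0.1203] head -0.79 tilt 0.05 F [-0.5  4.7 -0.6] w 60.8 q [-0.09  0.43  0.59  1.66 -0.26  1.13  0.55]
```

View pics/d33.png

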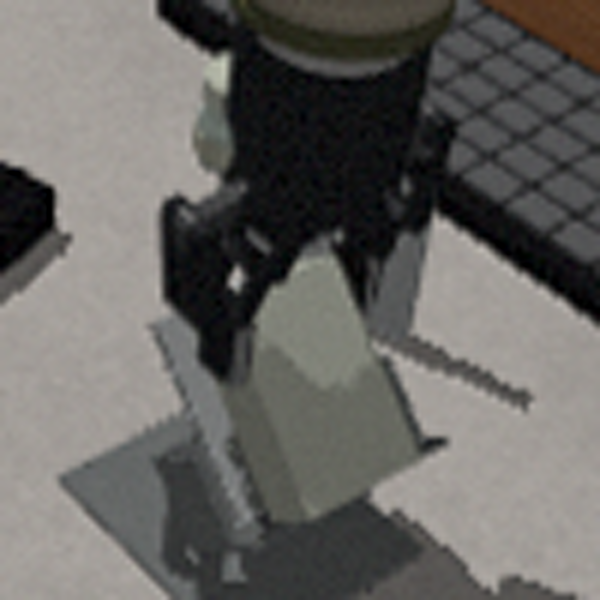

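```bash
python3 -m handwheel '[{"jaw":58,"delta_pos":[-0.001,0,-0.003],"turn":0},{"jaw":58,"delta_pos":[-0.003,0,-0.006],"turn":0},{"jaw":58,"delta_pos":[-0.005,0,-0.010],"turn":0},{"jaw":58,"delta_pos":[-0.006,0,-0.015],"turn":0},{"jaw":58,"delta_pos":[-0.006,0,-0.022],"turn":0},{"jaw":58,"delta_pos":[-0.006,0,-0.032],"turn":0},{"jaw":58,"delta_pos":[-0.006,0,-0.042],"turn":0},{"jaw":58,"delta_pos":[-0.006,0,-0.042],"turn":0}]' 80; python3 to.py;python3 look.py 34 side;python3 - <<'E'
import cv2
s=cv2.imread('pics/side_34.png')
cv2.imwrite('pics/d34.png',cv2.resize(s[170:290,290:410],(720,720),interpolation=cv2.INTER_CUBIC))
E
```

```text
clock: 30.12
position: [0.5539, -0.2677, 0.1651]
ee_rot: [0.712, 0.702, 0.001, 0.002]
ft_force: [-0.4, -0.7, -1.3]
grip_width: 0.712
t 30.12 pos [ 0.5539 -0.2677  0.1651] head -0.83 tilt 0.21 F [-0.4 -0.7 -1.3] w 60.8 q [-0.1   0.39  0.6   1.61 -0.23  1.21  0.54]
```

View pics/d34.png

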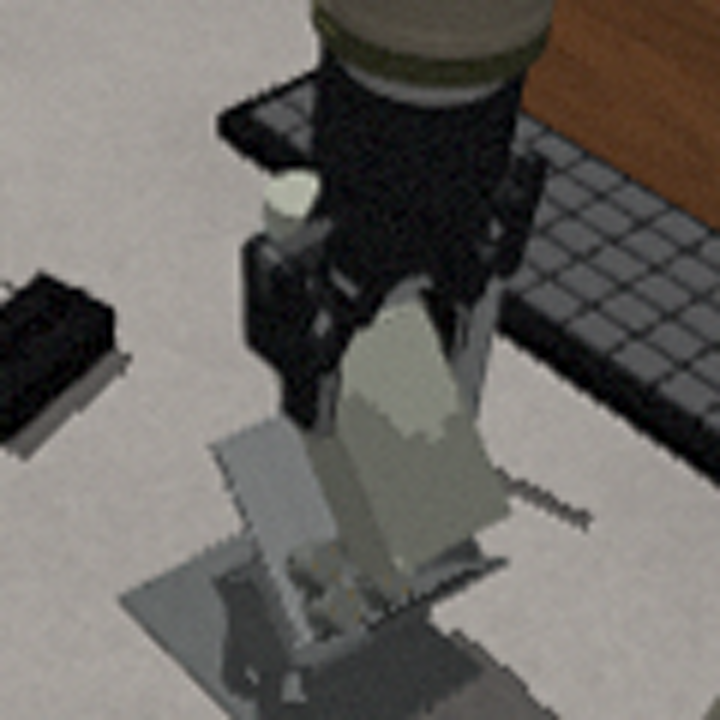

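```bash
python3 to.py .54,-.1,.26,4; python3 -m handwheel '[{"jaw":58,"delta_pos":[0,0,-0.02],"turn":0},{"jaw":58,"delta_pos":[0,0,-0.04],"turn":0},{"jaw":58,"delta_pos":[0.01,0,-0.065],"turn":0},{"jaw":58,"delta_pos":[0.03,0,-0.09],"turn":0},{"jaw":58,"delta_pos":[0.055,0,-0.09],"turn":-0.01},{"jaw":58,"delta_pos":[0.085,0,-0.09],"turn":-0.02},{"jaw":58,"delta_pos":[0.115,-0.005,-0.09],"turn":-0.025},{"jaw":58,"delta_pos":[0.145,-0.01,-0.09],"turn":-0.03},{"jaw":58,"delta_pos":[0.17,-0.015,-0.09],"turn":-0.03},{"jaw":58,"delta_pos":[0.17,-0.015,-0.09],"turn":-0.03}]' 80; python3 to.py .5037,.1917,.22,13.4; python3 look.py 35 side;python3 - <<'E'
import cv2
s=cv2.imread('pics/side_35.png')
cv2.imwrite('pics/d35.png',cv2.resize(s[130:290,250:410],(720,720),interpolation=cv2.INTER_CUBIC))
E
```

```text
t 30.17 pos [ 0.5536 -0.2674  0.1639] head -0.82 tilt 0.15 F [ 0.4 -0.3 -2. ] w 60.8 q [-0.1   0.39  0.6   1.61 -0.23  1.21  0.54]
.54,-.1,.26,4 delta [ 0.1671 -0.0157 -0.0963] turn -0.0268 dist 0.194
clock: 31.0
position: [0.5401, -0.0905, 0.2519]
ee_rot: [0.676, 0.737, 0.001, -0.001]
ft_force: [0.6, 0.5, -2.3]
grip_width: 0.711
t 31.0 pos [ 0.5401 -0.0905  0.2519] head 5.0 tilt 0.17 F [ 0.6  0.5 -2.3] w 60.7 q [-0.38  0.15  0.52  1.66 -0.08  1.35  0.24]
.5037,.1917,.22,13.4 delta [ 0.2842 -0.0116  0.0327] turn -0.0467 dist 0.286
```

View pics/d35.png

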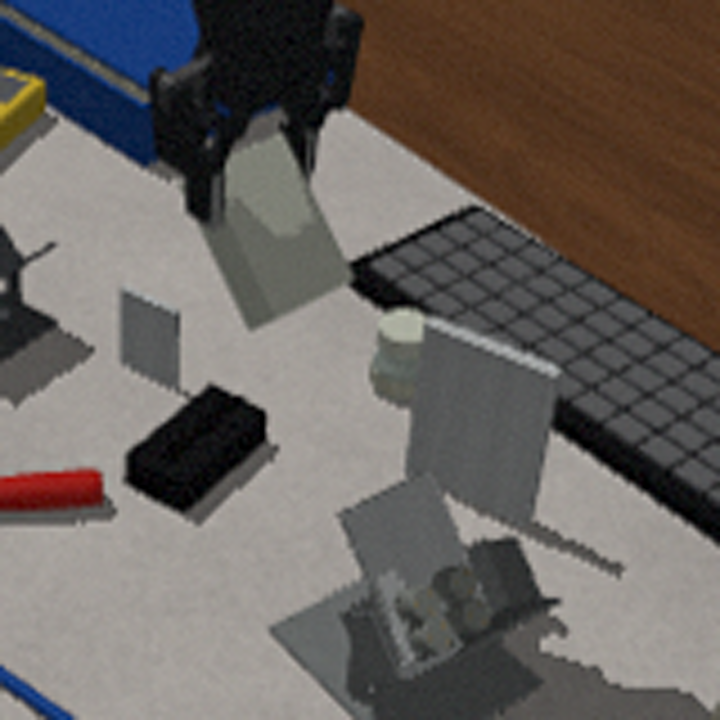

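```bash
python3 -m handwheel '[{"jaw":58,"delta_pos":[0.03,-0.003,0],"turn":-0.01},{"jaw":58,"delta_pos":[0.06,-0.005,0],"turn":-0.02},{"jaw":58,"delta_pos":[0.09,-0.007,0],"turn":-0.03},{"jaw":58,"delta_pos":[0.12,-0.009,0],"turn":-0.04},{"jaw":58,"delta_pos":[0.15,-0.011,0],"turn":-0.047},{"jaw":58,"delta_pos":[0.18,-0.012,0],"turn":-0.047},{"jaw":58,"delta_pos":[0.21,-0.012,0],"turn":-0.047},{"jaw":58,"delta_pos":[0.24,-0.012,0],"turn":-0.047},{"jaw":58,"delta_pos":[0.265,-0.012,0],"turn":-0.047},{"jaw":58,"delta_pos":[0.284,-0.012,0],"turn":-0.047}]' 80; python3 -m handwheel '[{"jaw":58,"delta_pos":[0,0,0.02],"turn":0},{"jaw":58,"delta_pos":[0,0,0.04],"turn":0},{"jaw":58,"delta_pos":[0,0,0.055],"turn":0},{"jaw":58,"delta_pos":[0,0,0.06],"turn":0},{"jaw":58,"delta_pos":[0,0,0.06],"turn":0}]'; python3 to.py .5037,.1917,.18,13.4 .4971,.2193,.0964,13.4; python3 look.py 36 side;python3 - <<'E'
import cv2
s=cv2.imread('pics/side_36.png')
cv2.imwrite('pics/d36.png',cv2.resize(s[125:215,205:295],(630,630),interpolation=cv2.INTER_CUBIC))
c=cv2.convertScaleAbs(s[230:285,315:385],alpha=1.7)
cv2.imwrite('pics/e36.png',cv2.resize(c,(700,550),interpolation=cv2.INTER_CUBIC))
E
```

```text
clock: 31.88
position: [0.5055, 0.187, 0.2519]
ee_rot: [0.622, 0.783, -0.0, -0.0]
ft_force: [0.3, -0.2, -2.4]
grip_width: 0.716
clock: 32.3
position: [0.5054, 0.1842, 0.191]
ee_rot: [0.623, 0.782, -0.001, -0.0]
ft_force: [-0.3, -0.2, -2.0]
grip_width: 0.711
t 32.3 pos [0.5054 0.1842 0.191 ] head 12.96 tilt 0.15 F [-0.3 -0.2 -2. ] w 60.7 q [-0.69  0.17  0.28  1.76 -0.05  1.22 -0.17]
.5037,.1917,.18,13.4 delta [0.0077 0.0001 0.011 ] turn -0.0024 dist 0.013
.4971,.2193,.0964,13.4 delta [0.0362 0.     0.0945] turn -0.0024 dist 0.101
```

View pics/d36.png

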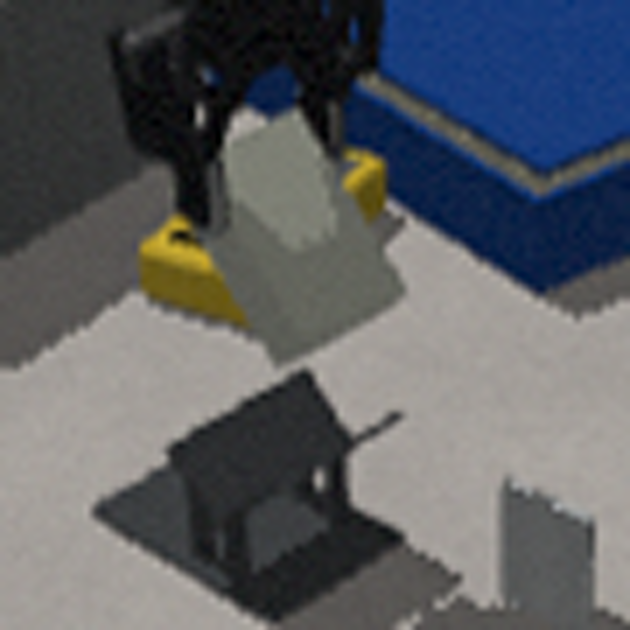

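View pics/e36.png

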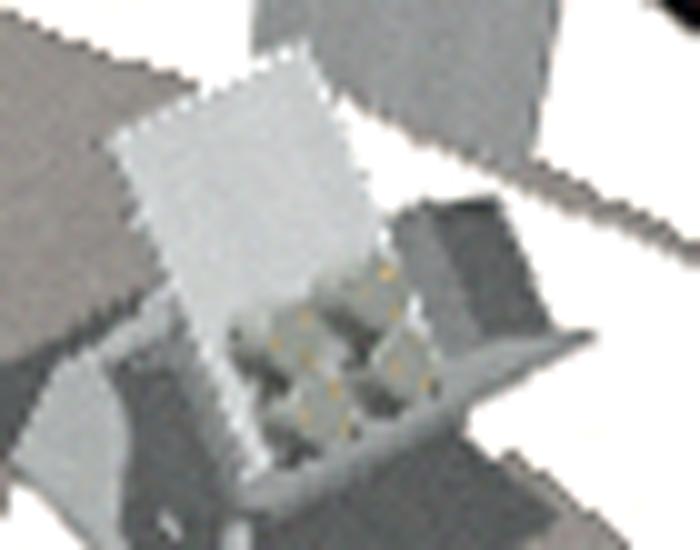

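```bash
python3 -m handwheel '[{"jaw":58,"delta_pos":[0.008,0,0.015],"turn":-0.0024},{"jaw":58,"delta_pos":[0.0165,0,0.035],"turn":-0.0024},{"jaw":58,"delta_pos":[0.0165,0,0.055],"turn":-0.0024},{"jaw":58,"delta_pos":[0.0165,0,0.071],"turn":-0.0024},{"jaw":58,"delta_pos":[0.0165,0,0.071],"turn":-0.0024},{"jaw":58,"delta_pos":[0.0165,0,0.071],"turn":-0.0024}]' 80; python3 to.py .4971,.2193,.0964,13.4; python3 look.py 37 side;python3 - <<'E'
import cv2
s=cv2.imread('pics/side_37.png')
cv2.imwrite('pics/d37.png',cv2.resize(s[125:215,205:295],(630,630),interpolation=cv2.INTER_CUBIC))
E
```

```text
clock: 32.85
position: [0.5024, 0.2011, 0.1221]
ee_rot: [0.62, 0.785, 0.0, 0.0]
ft_force: [0.4, 0.1, -1.8]
grip_width: 0.713
t 32.85 pos [0.5024 0.2011 0.1221] head 13.43 tilt 0.01 F [ 0.4  0.1 -1.8] w 60.9 q [-0.7   0.24  0.26  1.83 -0.07  1.08 -0.17]
.4971,.2193,.0964,13.4 delta [ 0.0189 -0.0009  0.0257] turn 0.0002 dist 0.032
```

View pics/d37.png

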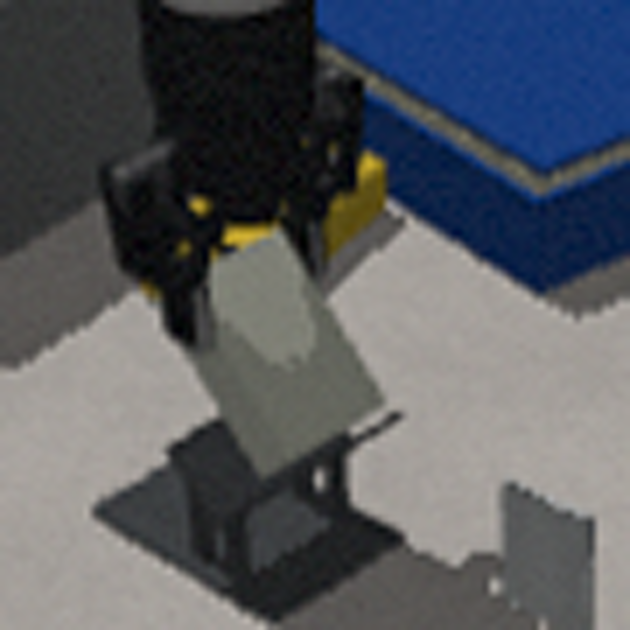

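```bash
python3 -m handwheel '[{"jaw":58,"delta_pos":[0.004,0,0.004],"turn":0},{"jaw":58,"delta_pos":[0.008,0,0.009],"turn":0},{"jaw":58,"delta_pos":[0.012,0,0.014],"turn":0},{"jaw":58,"delta_pos":[0.0155,0,0.0185],"turn":0},{"jaw":58,"delta_pos":[0.0175,0,0.0215],"turn":0},{"jaw":58,"delta_pos":[0.0185,0,0.023],"turn":0},{"jaw":58,"delta_pos":[0.0185,0,0.023],"turn":0}]' 60; python3 to.py .4971,.2193,.0964,13.4; python3 look.py 38 side;python3 - <<'E'
import cv2
s=cv2.imread('pics/side_38.png')
cv2.imwrite('pics/d38.png',cv2.resize(s[125:215,205:295],(630,630),interpolation=cv2.INTER_CUBIC))
E
```

```text
clock: 33.48
position: [0.4974, 0.2195, 0.0978]
ee_rot: [0.619, 0.785, -0.0, -0.0]
ft_force: [0.1, 0.2, -2.5]
grip_width: 0.707
t 33.48 pos [0.4974 0.2195 0.0978] head 13.49 tilt 0.03 F [ 0.1  0.2 -2.5] w 60.4 q [-0.72  0.27  0.25  1.85 -0.08  1.03 -0.2 ]
.4971,.2193,.0964,13.4 delta [-0.0002 -0.0003  0.0014] turn 0.0005 dist 0.001
```

View pics/d38.png

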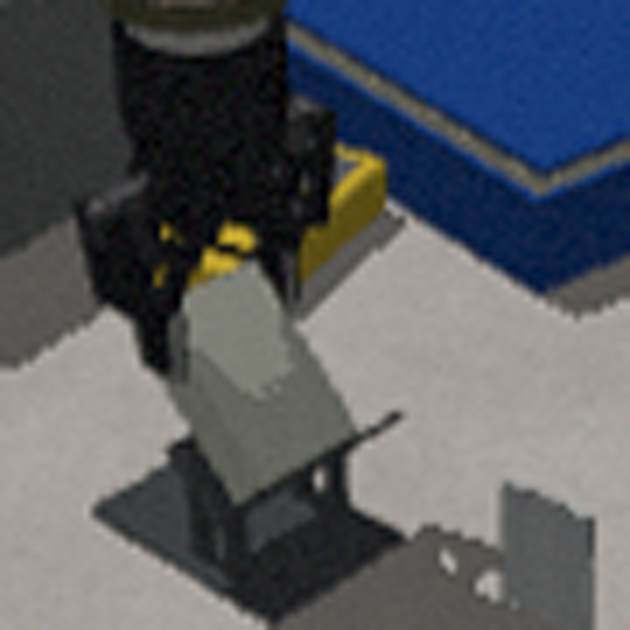

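```bash
python3 -m handwheel '[{"jaw":58,"delta_pos":[0.001,0,0.001],"turn":0},{"jaw":58,"delta_pos":[0.002,0,0.002],"turn":0},{"jaw":58,"delta_pos":[0.003,0,0.003],"turn":0},{"jaw":58,"delta_pos":[0.003,0,0.003],"turn":0}]' 60; python3 to.py .4971,.2193,.0964,13.4
```

```text
clock: 33.87
position: [0.498, 0.2203, 0.0971]
ee_rot: [0.62, 0.785, -0.0, 0.001]
ft_force: [-5.1, -9.0, 16.8]
grip_width: 0.713
t 33.87 pos [0.498  0.2203 0.0971] head 13.35 tilt 0.11 F [-5.1 -9.  16.8] w 60.9 q [-0.72  0.27  0.25  1.84 -0.08  1.03 -0.21]
.4971,.2193,.0964,13.4 delta [-0.0008 -0.0011  0.0007] turn -0.0003 dist 0.002
```

```bash
python3 -m handwheel '[{"jaw":58,"delta_pos":[-0.0015,0,-0.0015],"turn":0},{"jaw":58,"delta_pos":[-0.002,0,-0.002],"turn":0},{"jaw":66,"delta_pos":[-0.002,0,-0.002],"turn":0},{"jaw":76,"delta_pos":[-0.002,0,-0.002],"turn":0},{"jaw":85,"delta_pos":[-0.002,0,-0.002],"turn":0},{"jaw":85,"delta_pos":[-0.002,0,-0.002],"turn":0},{"jaw":85,"delta_pos":[-0.002,0,-0.03],"turn":0},{"jaw":85,"delta_pos":[-0.002,0,-0.07],"turn":0},{"jaw":85,"delta_pos":[-0.002,0,-0.11],"turn":0},{"jaw":85,"delta_pos":[-0.002,0,-0.14],"turn":0}]' 30; python3 -m handwheel '[{"jaw":85,"delta_pos":[0.05,0.0,-0.03],"turn":0},{"jaw":85,"delta_pos":[0.09,-0.02,-0.03],"turn":0},{"jaw":85,"delta_pos":[0.13,-0.04,-0.03],"turn":0},{"jaw":85,"delta_pos":[0.17,-0.06,-0.03],"turn":0},{"jaw":85,"delta_pos":[0.2,-0.08,-0.03],"turn":0},{"jaw":85,"delta_pos":[0.2,-0.08,-0.03],"turn":0},{"jaw":85,"delta_pos":[0.2,-0.08,-0.03],"turn":0}]'; python3 look.py 39 side top;python3 - <<'E'
import cv2
s=cv2.imread('pics/side_39.png');t=cv2.imread('pics/top_39.png')
a=cv2.resize(s[125:215,205:295],(400,400),interpolation=cv2.INTER_CUBIC)
b=cv2.resize(t[200:280,160:240],(400,400),interpolation=cv2.INTER_CUBIC)
cv2.imwrite('pics/d39.png',cv2.hconcat([a,b]))
c=cv2.convertScaleAbs(s[230:285,315:385],alpha=1.7)
d=cv2.convertScaleAbs(t[190:250,330:400],alpha=1.7)
cv2.imwrite('pics/e39.png',cv2.hconcat([cv2.resize(c,(400,314)),cv2.resize(d,(366,314),interpolation=cv2.INTER_CUBIC)]))
E
python3 to.py
```

```text
clock: 34.7
position: [0.4978, 0.2205, 0.2385]
ee_rot: [0.619, 0.785, 0.001, 0.0]
ft_force: [1.3, 1.0, -0.2]
grip_width: 0.994
clock: 35.28
position: [0.3685, 0.4005, 0.2651]
ee_rot: [0.616, 0.788, 0.0, -0.001]
ft_force: [-0.1, -0.3, -0.1]
grip_width: 1.0
t 35.38 pos [0.3726 0.3966 0.2652] head 13.57 tilt 0.01 F [ 0.8 -0.3 -0.3] w 84.5 q [-0.99  0.13  0.09  1.63 -0.01  1.38 -0.65]
```

View pics/d39.png

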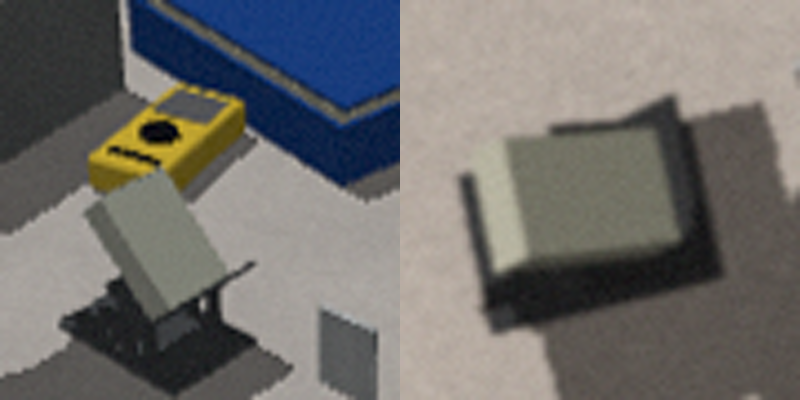

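View pics/e39.png

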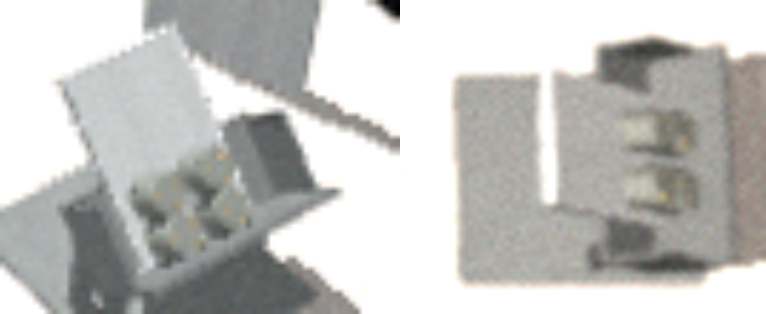

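```bash
python3 - <<'E'
from geo import *
import cv2
s_=np.array([.2317,-.9728]);l=np.array([.9728,.2317]);S=np.array([.506,.182])
def mk(S,s_,l):
    X=np.r_[S,.045];ex=np.r_[s_*.7071,-.7071];ez=np.r_[s_*.7071,.7071];ey=np.r_[l,0]
    return X,ex,ey,ez
def onb(cam,uv,z,f):
    X,ex,ey,ez=f;o,d=ray(cam,uv);k=(z-ez@(o-X))/(ez@d);P=o+k*d-X
    return (ex@P*1000).round(1),(ey@P*1000).round(1)
st=mk(S,s_,l);tr=mk(np.array([.555,-.2748]),np.array([-.021,-.9998]),np.array([.9998,-.021]))
for p in[(102,200),(165,165),(225,270),(160,318)]: print('rack side',onb('side',(205+p[0]*90/400-.4,125+p[1]*90/400-.4),.03,st))
for p in[(510,138),(525,268),(658,128),(680,240)]: print('rack top',onb('top',(160+(p[0]-400)/5-.4,200+p[1]/5-.4),.03,st))
k=70/400
for p in[(60,78),(172,25),(150,270)]: print('cover side',onb('side',(315+p[0]*k-.4,230+p[1]*k-.4),.008,tr))
a=cv2.imread('pics/side_0.png');b=cv2.imread('pics/side_39.png')
for nm,lo,hi in[('yellow',(20,140,90),(32,255,255)),('red',(0,180,90),(6,255,255)),('blue pen',(105,180,60),(125,255,255))]:
  for n in('top','side'):
    c=[]
    for i in(0,39):
      m=cv2.inRange(cv2.cvtColor(cv2.imread(f'pics/{n}_{i}.png'),cv2.COLOR_BGR2HSV),lo,hi)
      if nm=='blue pen':
        m[:(255 if n=='side' else 280)]=0
      M=cv2.moments(m,True);c.append((round(M['m10']/max(M['m00'],1),1),round(M['m01']/max(M['m00'],1),1)))
    print(nm,n,c)
E
```

```text
rack side (np.float64(-93.0), np.float64(-30.5))
rack side (np.float64(-94.3), np.float64(32.2))
rack side (np.float64(-4.9), np.float64(29.3))
rack side (np.float64(1.2), np.float64(-40.7))
rack top (np.float64(-91.6), np.float64(29.5))
rack top (np.float64(-98.5), np.float64(-36.9))
rack top (np.float64(2.8), np.float64(30.9))
rack top (np.float64(1.2), np.float64(-29.9))
cover side (np.float64(-95.5), np.float64(-35.8))
cover side (np.float64(-95.7), np.float64(30.5))
cover side (np.float64(0.9), np.float64(-30.4))
yellow top [(119.3, 197.8), (119.4, 197.8)]
yellow side [(240.6, 157.3), (241.2, 157.1)]
red top [(276.7, 264.0), (280.5, 256.9)]
red side [(259.0, 238.1), (259.7, 238.6)]
blue pen top [(328.7, 300.4), (332.4, 299.5)]
blue pen side [(256.2, 284.2), (256.4, 284.3)]
```

View pics/top_39.png

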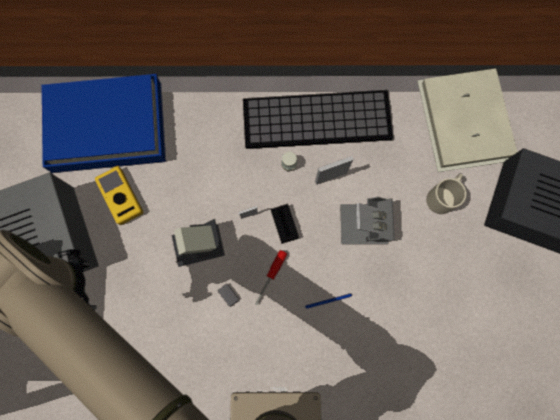

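```bash
python3 -c "
from workcell import hand_in;print(hand_in())"
```

```text
the job is handed in; nothing more can be done
None
```

The job is done and handed in at about 35.4 s of the 72 s. No verdict was reported, so the results below come from my own last pictures.

**What I did**
- **Cover on rack:** I took the cover by its side edges and pivoted it flat onto the rack.
- **Turning over:** I pinched rack and cover upright, gave them a half turn and leaned them cover-down onto the tray bed. Then I took the rack by its sides, lifted it square off the cells and laid it face down on the stand.

**Last checks**
- **Cells:** all four stand pin end up on the cover, against the tray's ledge.
- **Cover:** flat on the tray bed, its ends at about -95 and 0 mm along the slope.
- **Rack:** flat on the stand, its ends at about -95 and 0 mm along the slope and near mid width. Single corner readings scattered by up to about 9 mm.
- **Bystanders:** meter, screwdriver and pen are within about 1 px of their start in the side view. The top view showed shifts of 4 to 8 px for the screwdriver and pen, which I put down to the arm's shadow. I checked jar, mug and adapter only by eye; they look unmoved.
- **Robot:** clear of everything.

**What went wrong on the way**
- On the first try at leaning the pack into the tray, the rack slid down past the cover and a gap opened between them.
- I closed the gap, stood the pack up again and pressed the rack on the edge of the tray's ledge (about 34 N) until the cover sat about 19 mm lower.
- The second lean came down flat, with the cells still shut in.
- I judged steps 1 and 2 (cover flat on the rack, pack upside down on the tray) from pictures only.

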